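Knock the jammed battery pack out of the field recorder

ROBOT

A 6-joint arm with a two-finger parallel gripper is mounted at the origin on the work surface. World frame = base frame: x ahead of the robot, y to its left, z up, the work surface at z = 0. Lengths are in m, angles in rad, forces in N, time in s.
With the tool pointing down it reaches from about 0.375 to 0.975 m from the base axis. Payload 3.8 kg.
Tool frame: the origin (TCP) lies on the centre line of the jaws, within the pads' length; the fingertips stand 8 mm ahead of it and the grasp point (between the pads) lies 11 mm behind it; z points along the fingers, y is the direction in which the jaws open and shut (so a half turn about z gives the same grasp; the last joint's range is limited). The gripper opens to 85 mm and grips with 20 to 120 N. Pads are 22 mm wide; open, the fingers measure 114 mm over their backs; the gripper's body (76 mm by 85 mm) begins 54 mm behind the grasp point. The pads swing forward as they close: fully open they stand 13 mm farther back than shut.
Start: joints at [-1.354, 0.264, 1.604, -0, 1.274, -0.037], TCP at [0.169, -0.653, 0.239] pointing down, gripper open.
Joint ranges: [-2.63, 2.63], [-0.94, 2.18], [0.31, 2.57], [-1.31, 4.45], [0, 2.66], [-2.55, 2.55]. Speed limits (rad/s): [2.57, 2.57, 3.14, 3.14, 3.14, 3.14].

INTERFACE

Orientations are given as a rotation vector (axis times angle).
In Python, from workcell import bot gives the robot as it stands.
- The arm moves only by the tool arm_command, never from a script. Its arguments are lists of equal length, an entry for each row: "slide": the shift along the tool's x, y, z in m, a list of three; "angular": the turn, a rotation vector about the tool's x, y, z in degrees, a list of three; "hand": the finger opening in m, from 0 to 0.0854. A call has exactly 8 rows; each row shifts and turns the pose as measured when the row begins, along the tool's axes as they then stand; what a row does not reach is not made up. A row lasts 1/10 s, in which the tool goes at most 50 mm and 8.59 degrees, less where a joint would pass 70% of its speed; a pose out of reach is approached as far as the arm can. A call is refused whole if a number of a shift passes 0.05 or a number of a turn 8.59, either way. A call with a gripper value outside its range is refused whole. The fingers move at their own pace and stop on an object; "squeeze" is the grip in N (left out, the last holds). Time passes only in rows, so rows that do not move let the fingers close, or fill a call up. It gives the time, the measured TCP pose, the force and the opening at its end, in the units of the state.
- bot.read_state(): the state, without advancing time (a new reading comes with each control period).
- bot.read_camera(name): name is "side" or "top" or "wrist"; returns the picture (420x560x3 uint8, red, green, blue); there is no depth.
- bot.get_calibration(name): a dict with "fx", "fy", "cx", "cy" (pixels), "R" (3x3) and "t" (3): a world point X has camera coordinates R X + t. Camera axes: x right, y down, z forward; pixel columns grow to the right and rows downward; lengths in m; the calibration is good to about 2 mm. A picture is of the moment at which its call begins: read the wrist's pose just before it. get_calibration takes no time and is no camera call; for the wrist camera it gives the pose at the moment of the call.
- bot.finish_job(): hands the job in, once; it reports no verdict.
The state is a dict: "time": time; "q": joint angles; "joint_vel": joint speeds; "joint_torque": joint torques, N m; "tool_pos": TCP position; "tcp_rot": TCP orientation; "wrist_force": force on the tool from outside, world axes, zero at the start; "torque": the same for the moment, N m; "width": opening from 0.0 (shut) to 1.0 (fully open).
Only numpy, scipy, OpenCV 4.12 (cv2) and the standard library are available. Lean on these libraries where they do the work, as an engineer would, in place of code of your own. Each camera call takes 0.05 s, during which the arm holds its last target.

TASK

The battery pack is jammed in the orange recorder. Take the push rod from its wooden cradle, feel for the access hole along the grooved guard plate on the recorder's rear, and with the rod gently push the pack from behind until it stands about 25 mm proud of the recorder's front, so that I can take hold of it, but do not push it right out. Then lay the rod back in its cradle, and leave the other things on the bench where they are.

Things in the scene. Friction and masses are not known exactly. Their poses are not given: they have to be found in the camera images.
- recorder: Orange field recorder, fixed to the bench, 90 mm deep (its x) x 170 mm wide (its y) x 100 mm high. Origin: centre of its underside, on the bench; x points out of its front, away from the robot; z up. A dark steel guard plate, 130 mm wide, 4 mm thick, covers its rear, towards the robot.
- bay_mouth (a point): Centre of the bay's open front, at x = 45, z = 62 mm of the recorder. The bay runs right through along x, 83 mm wide, 36 mm high, floor at z = 44 mm. A sprung rubber shoe in its roof jams the pack: a push of roughly 8 to 16 N moves it, and it stays where it is left.
- groove_mid (a point): Middle of the groove on the recorder's rear, x = -49, z = 62 mm of the recorder: on the guard plate's outer face, between two level ribs 18 mm apart, 6 mm proud. One square through hole, 18 x 18 mm, lies in the groove at this height; the plate is fitted with play, so the hole's centre is up to 16 mm to either side along y, not reported: feel for it.
- pack: Grey battery pack, 72 mm (x, along the bay) x 80 mm wide x 34 mm high, in the recorder's bay. Origin: centre of its underside; axes as the recorder's. At the start its front is flush with the recorder's or up to 5 mm inside, its back 17 to 22 mm beyond the guard plate's outer face, with a clear way 60 mm wide from the hole to it.
- pack_face (a point): Centre of the pack's front face (cream with a black and a blue patch); in the recorder's frame its x is 40 to 45 mm at the start, and 45 mm plus the amount by which the pack stands proud.
- rod: Push rod, 150 g: a blue square handle 100 mm long, 18 x 18 mm, then a brass shaft of 10 mm diameter with a round end. Origin: centre of the handle; x along the rod towards the tip. The handle spans x = -50 to 50 mm, the shaft goes on to the tip at 135 mm. At the start it lies level in the cradle, its handle's centre 45 mm above the bench.
- rod_tip (a point): The very tip of the rod's brass shaft, on its axis, 135 mm from the handle's centre.
- cradle: Plywood cradle, fixed, 110 x 50 mm. Origin: centre of its underside, on the bench; x along the rod it carries (tip to +x). Two 10 mm thick rests, 38 mm to either side of the middle, with notches 28 mm wide, floor at 36 mm, cheeks up to 48 mm, carry the handle; between them 66 mm are free for the fingers, above a base 8 mm thick.
- cradle_seat (a point): Where the handle's centre lies when the rod rests in the cradle: 45 mm above the bench on the cradle's axis.
- knob_bin: Green open bin of spare knobs, 120 x 90 x 50 mm, loose bystander. Origin: centre of its underside.
- mug: Blue mug, 76 mm across, 90 mm high, loose bystander. Origin: centre of its underside.
- spray: Plain metal can, 52 mm across, 100 mm high, loose bystander. Origin: centre of its underside.
- meter: Grey level-meter box, 70 x 90 x 60 mm, loose bystander. Origin: centre of its underside.
Mind the look-alikes: they are no part of the job. Several things have the shape of the rod; the one meant has the colours described above.

How it is judged:
By the outcome, as a careful person would: the job done as asked, in the order asked, and still so for the second after the job is handed in, with the robot touching nothing.
It also fails if it takes over 72 s, if anything falls off the work surface, if the arm or the gripper's body presses on something with over 40 N, if the wrist force passes 120 N, or if a joint passes its speed limit or range.

## Working session

There is one attempt and no reset: what is moved stays moved. The work goes in short steps, Python scripts to look and compute and a tool call to move; the robot and the scene stay as the last step left them, time stands still between calls to the robot, and variables do not carry over. Pictures are saved under pics/ and viewed, and the job is handed in when it is done.

Besides the shell and the picture viewer there is one more tool, called after "Call:" by a JSON object that holds its "api" and its "payload". arm_command: Moves the arm, as the interface text tells. Its arguments: {"type":"object","properties":{"slide":{"type":"array","items":{"type":"array","items":{"type":"number"}}},"angular":{"type":"array","items":{"type":"array","items":{"type":"number"}}},"hand":{"type":"array","items":{"type":"number"}},"squeeze":{"type":"number"}},"required":["slide","angular","hand"]}

```bash
ls; mkdir -p pics
cat > h.py <<'E'
import numpy as np, cv2
from scipy.spatial.transform import Rotation as Rn
from workcell import bot
def snap(name,fn):
    im=bot.read_camera(name); cv2.imwrite('pics/'+fn,cv2.cvtColor(im,cv2.COLOR_RGB2BGR)); return im
def ray(c,u,v):
    R=np.array(c['R']);t=np.array(c['t']);d=R.T@np.array([(u-c['cx'])/c['fx'],(v-c['cy'])/c['fy'],1]);return -R.T@t,d
def onz(c,u,v,z):
    o,d=ray(c,u,v);return o+d*(z-o[2])/d[2]
def proj(c,X):
    p=np.array(c['R'])@np.array(X)+np.array(c['t']);return np.array([c['fx']*p[0]/p[2]+c['cx'],c['fy']*p[1]/p[2]+c['cy']])
def tri(c1,p1,c2,p2):
    o1,d1=ray(c1,*p1);o2,d2=ray(c2,*p2)
    A=np.stack([d1,-d2],1);s=np.linalg.lstsq(A,o2-o1,rcond=None)[0]
    a=o1+s[0]*d1;b=o2+s[1]*d2;return (a+b)/2,np.linalg.norm(a-b)
def st():
    s=bot.read_state();print('t',s['time'],'p',np.round(s['tool_pos'],4),'r',np.round(s['tcp_rot'],4),'F',np.round(s['wrist_force'],2),'M',np.round(s['torque'],2),'w',s['width'],'q',np.round(s['q'],3));return s
E
python3 - <<'E'
from h import *
st()
for n in('side','top','wrist'):
    c=bot.get_calibration(n);print(n,c['fx'],c['cx'],c['cy'],np.round(-np.array(c['R']).T@c['t'],3),np.round(np.array(c['R'])[2],3));snap(n,n+'0.png')
E
```

```text
pics
t 0.0 p [ 0.1693 -0.6527  0.238 ] r [-3.1141e+00 -3.9730e-01  3.0000e-04] F [-0.45  0.31 -0.54] M [-0.01  0.06  0.03] w 1.0010463137757357 q [-1.354  0.265  1.605  0.     1.274 -0.037]
side 506.8178721931722 286.1752792484705 209.57389280085488 [0.089 1.021 1.082] [ 0.326 -0.63  -0.705]
top 501.6432506556941 274.46957494639406 208.99959903560145 [0.29  0.104 1.554] [ 0.156 -0.01  -0.988]
wrist 351.18342462551254 280.567201540133 208.50548287841872 [ 0.247 -0.634  0.372] [-0.302 -0.075 -0.95 ]
```

View pics/side0.png

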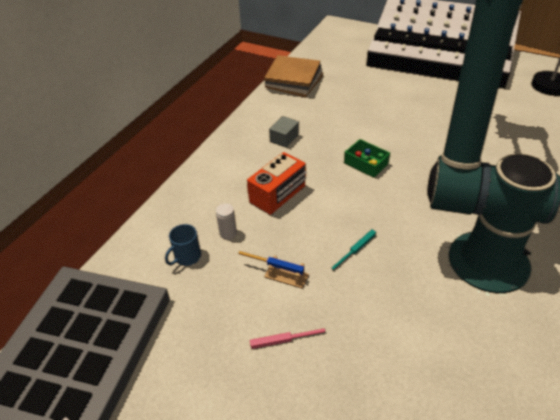

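View pics/top0.png

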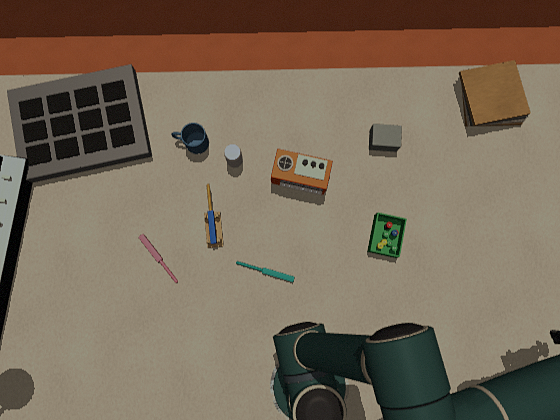

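View pics/wrist0.png

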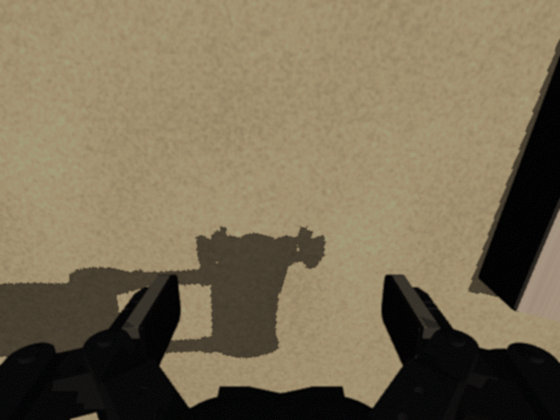

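Run:
```python
import cv2
t=cv2.imread('pics/top0.png');s=cv2.imread('pics/side0.png')
cv2.imwrite('pics/t_rod.png',cv2.resize(t[175:260,180:245],None,fx=7,fy=7,interpolation=cv2.INTER_CUBIC))
cv2.imwrite('pics/t_rec.png',cv2.resize(t[140:210,260:345],None,fx=8,fy=8,interpolation=cv2.INTER_CUBIC))
cv2.imwrite('pics/s_rod.png',cv2.resize(s[235:295,230:320],None,fx=8,fy=8,interpolation=cv2.INTER_CUBIC))
cv2.imwrite('pics/s_rec.png',cv2.resize(s[145:215,240:315],None,fx=8,fy=8,interpolation=cv2.INTER_CUBIC))
```

```text
(no output)
```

View pics/t_rod.png

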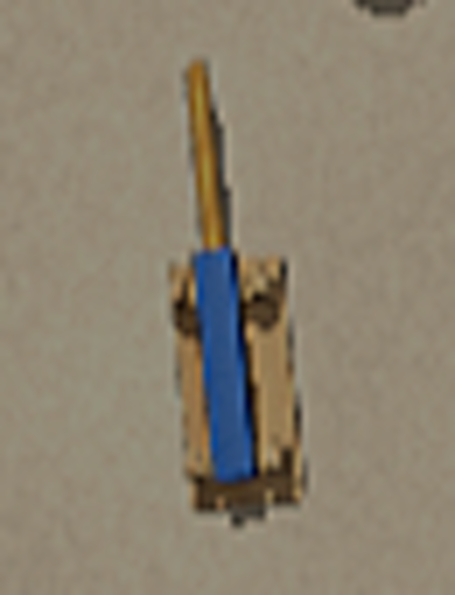

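View pics/t_rec.png

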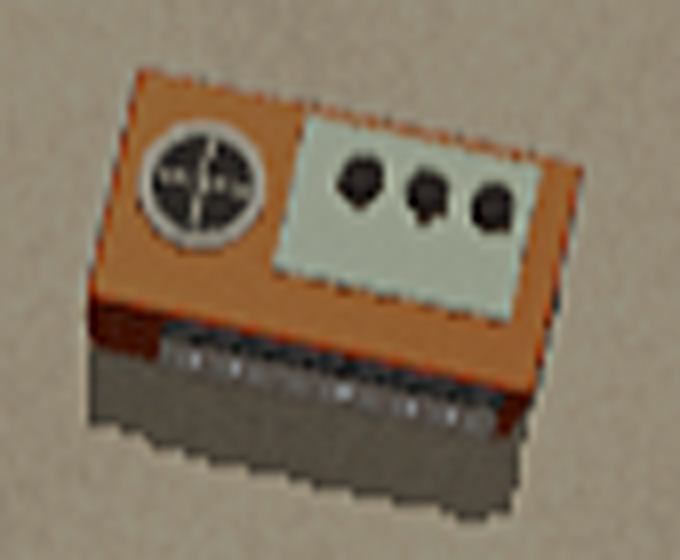

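View pics/s_rod.png

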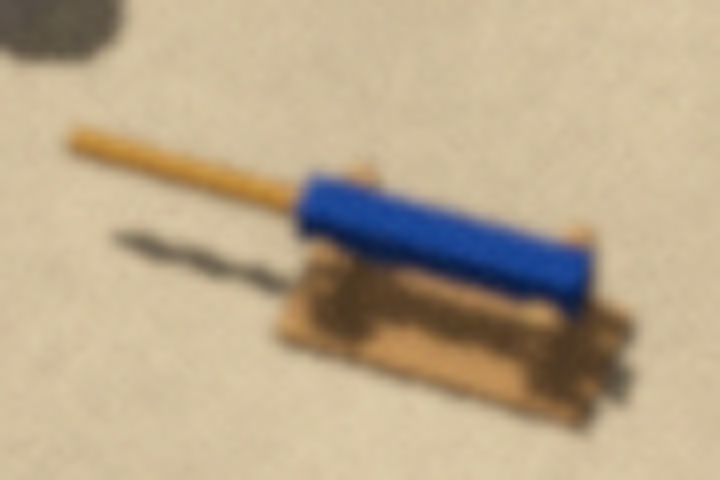

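View pics/s_rec.png

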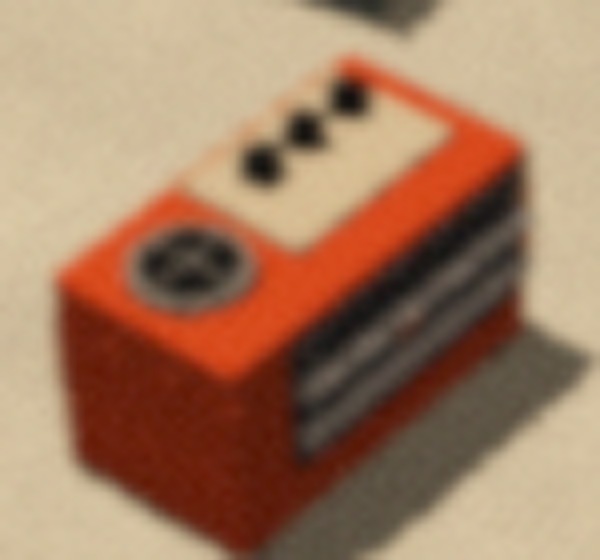

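```bash
cat > m.py <<'E'
from h import *
ct=bot.get_calibration('top');cs=bot.get_calibration('side')
def up(p,f,o): return (np.array(p)+.5)/f-.5+np.array(o)
rt=[up(p,8,(260,140)) for p in [(140,70),(582,170),(530,392),(92,298)]] # FL, FR, RR, RL
rs=[up(p,8,(240,145)) for p in [(58,285),(350,55),(525,150),(232,382)]]
print('rec top');P=[]
for a,b in zip(rt,rs):
    x,e=tri(ct,a,cs,b);P.append(x);print(np.round(x,4),round(e,4),np.round(onz(ct,*a,.1),4),np.round(onz(cs,*b,.1),4))
for i in range(4):print(np.linalg.norm(P[i]-P[(i+1)%4]))
# fit
from scipy.optimize import least_squares
def fit(model,obs,x0):
    def f(p):
        c,s=np.cos(p[2]),np.sin(p[2]);r=[]
        for m,t,sd in zip(model,*obs):
            X=np.array([p[0]+c*m[0]-s*m[1],p[1]+s*m[0]+c*m[1],m[2]])
            if t is not None:r.append(proj(ct,X)-t)
            if sd is not None:r.append(proj(cs,X)-sd)
        return np.concatenate(r)
    r=least_squares(f,x0,loss='soft_l1');print('fit',np.round(r.x,4),np.degrees(r.x[2]),'res',np.round(r.fun,1));return r.x
fit([(.045,.085,.1),(.045,-.085,.1),(-.045,-.085,.1),(-.045,.085,.1)],(rt,rs),[.7,.1,0])
# rod: tip, handle shaft end top corners L/R, rear corners L/R at z .054
m=[(.135,0,.045),(.05,.009,.054),(.05,-.009,.054),(-.05,.009,.054),(-.05,-.009,.054)]
t=[up(p,7,(180,175)) for p in [(196,62),(195,253),(236,250),(214,480),(256,477)]]
s=[up((72,140),8,(230,235)),up((297,212),8,(230,235)),up((313,178),8,(230,235)),up((578,282),8,(230,235)),up((594,252),8,(230,235))]
fit(m,(t,s),[.5,.2,0])
# cradle base corners z=.008
mc=[(.055,.025,.008),(.055,-.025,.008),(-.055,-.025,.008),(-.055,.025,.008)]
s=[up(p,8,(230,235)) for p in [(280,328),None or (0,0),(632,318),(582,425)]];s[1]=None
t=[up(p,7,(180,175)) for p in [(172,265),(286,260),(301,500),(196,505)]];
fit(mc,(t,s),[.5,.2,0])
E
python3 m.py
```

```text
rec top
[0.7046 0.0778 0.0949] 0.0007 [0.7035 0.078  0.1   ] [0.7011 0.0827 0.1   ]
[ 0.6636 -0.0856  0.0974] 0.0032 [ 0.6614 -0.0857  0.1   ] [ 0.6638 -0.0826  0.1   ]
[ 0.5792 -0.0632  0.0959] 0.0018 [ 0.5775 -0.063   0.1   ] [ 0.5781 -0.0586  0.1   ]
[0.6193 0.0985 0.0964] 0.0036 [0.6167 0.098  0.1   ] [0.6192 0.1021 0.1   ]
0.16852889185294004
0.08732116808038973
0.16659954720817335
0.08784747427318944
fit [ 0.6404  0.0083 -0.243 ] -13.920885718236265 res [-0.7 -0.3 -0.6 -0.9 -0.3 -0.7  0.4 -0.4  0.2  0.4  1.2 -0.8 -1.2 -0.1
  0.7  0.1]
fit [0.4787 0.2806 0.0934] 5.351252335591294 res [-0.1 -0.1  0.  -0.  -0.6 -0.3 -0.3 -0.4 -0.5 -0.6  0.3 -1.1 -0.1  0.
  0.7  1.1 -0.1 -0.2  1.  -0.3]
fit [0.4761 0.2803 0.0575] 3.297148564477322 res [ 0.  -0.3 -0.4 -0.4 -0.2 -0.8 -0.   0.   0.9 -0.7 -1.3  0.6  0.3  0.1]
```

Rod candidates in the top picture: pink (158,258), teal (265,271), and blue handle with brass shaft in the plywood cradle (212,225). The enlarged crop confirms the last one matches the description. The recorder fit is (0.640, 0.008), yaw -13.9°; rod fit (0.479, 0.281), yaw 5.4°; the sizes match to about 3 mm.

Call:
{"api": "arm_command", "payload": {"slide": [[0.0387, -0.0317, 0], [0.0387, -0.0317, 0], [0.0387, -0.0317, 0], [0.0387, -0.0317, 0], [0.0387, -0.0317, 0], [0.0387, -0.0317, 0], [0.0387, -0.0317, 0], [0.0387, -0.0317, 0]], "angular": [[0, 0, 0], [0, 0, 0], [0, 0, 0], [0, 0, 0], [0, 0, 0], [0, 0, 0], [0, 0, 1], [0, 0, 1]], "hand": [0.0854, 0.0854, 0.0854, 0.0854, 0.0854, 0.0854, 0.0854, 0.0854]}}

```text
time: 0.95
tool_pos: [0.4036, -0.3315, 0.2343]
tcp_rot: [-3.121, -0.322, 0.003]
wrist_force: [0.4, -1.6, -0.4]
width: 0.998
```

```bash
cat > go.py <<'E'
from h import *
import sys
# go.py x y z yaw : TCP target, tool down with tool x at yaw deg
def go(x,y,z,yaw):
    s=st();R=Rn.from_rotvec(s['tcp_rot'])
    T=Rn.from_euler('z',yaw,degrees=True)*Rn.from_euler('x',180,degrees=True)
    d=R.inv().apply(np.array([x,y,z])-s['tool_pos']);w=(R.inv()*T).as_rotvec(degrees=True)
    print('shift tool',np.round(d,4),'len',round(np.linalg.norm(d),4),'turn',np.round(w,2),'yaw now',round(np.degrees(np.arctan2(*R.as_matrix()[[1,0],0])),2))
if __name__=='__main__': go(*map(float,sys.argv[1:5]))
E
python3 go.py .4787 .2806 .18 5.35
```

```text
t 0.95 p [ 0.4036 -0.3315  0.2343] r [-3.121  -0.3224  0.0032] F [ 0.42 -1.55 -0.4 ] M [ 0.02 -0.05  0.03] w 0.9976941097588676 q [-7.360e-01 -2.000e-02  1.930e+00  1.000e-03  1.236e+00  6.290e-01]
shift tool [ 0.1987 -0.5836  0.0564] len 0.619 turn [-0.24  0.11  6.45] yaw now 11.8
```

Call:
{"api": "arm_command", "payload": {"slide": [[0.016, -0.0467, 0.003], [0.016, -0.0467, 0.003], [0.016, -0.0467, 0.003], [0.016, -0.0467, 0.003], [0.016, -0.0467, 0.003], [0.016, -0.0467, 0.003], [0.016, -0.0467, 0.003], [0.016, -0.0467, 0.003]], "angular": [[0, 0, 1], [0, 0, 1], [0, 0, 1], [0, 0, 1], [0, 0, 1], [0, 0, 1], [0, 0, 0], [0, 0, 0]], "hand": [0.0854, 0.0854, 0.0854, 0.0854, 0.0854, 0.0854, 0.0854, 0.0854]}}

```text
time: 1.75
tool_pos: [0.4762, 0.061, 0.2115]
tcp_rot: [-3.135, -0.15, -0.004]
wrist_force: [1.1, -0.4, -0.1]
width: 0.999
```

```bash
python3 go.py .4787 .2806 .18 5.35
```

```text
t 1.75 p [0.4762 0.061  0.2115] r [-3.1353 -0.1498 -0.0037] F [ 1.07 -0.37 -0.07] M [-0.04 -0.1  -0.01] w 0.9986958528738419 q [ 0.074 -0.092  2.041  0.003  1.19   1.548]
shift tool [ 0.0233 -0.2182  0.0321] len 0.2218 turn [-0.15 -0.14  0.12] yaw now 5.47
```

Call:
{"api": "arm_command", "payload": {"slide": [[0.0045, -0.044, 0.006], [0.0045, -0.044, 0.006], [0.0045, -0.044, 0.006], [0.0045, -0.044, 0.006], [0.0045, -0.038, 0.006], [0, 0, 0], [0, 0, 0], [0, 0, 0]], "angular": [[0, 0, 0], [0, 0, 0], [0, 0, 0], [0, 0, 0], [0, 0, 0], [0, 0, 0], [0, 0, 0], [0, 0, 0]], "hand": [0.0854, 0.0854, 0.0854, 0.0854, 0.0854, 0.07, 0.06, 0.06]}}

```text
time: 2.55
tool_pos: [0.4756, 0.2908, 0.1793]
tcp_rot: [-3.135, -0.164, -0.003]
wrist_force: [0.3, -1.4, -0.0]
width: 0.698
```

Run:
```python
from h import *
from go import go
c=bot.get_calibration('wrist');snap('wrist','w1.png')
go(.4787,.2806,.18,5.35)
for X in [(.135,0,.045),(.05,.009,.054),(.05,-.009,.054),(-.05,.009,.054),(-.05,-.009,.054)]:
    a=np.radians(5.35);print(np.round(proj(c,[.4787+np.cos(a)*X[0]-np.sin(a)*X[1],.2806+np.sin(a)*X[0]+np.cos(a)*X[1],X[2]]),1))
```

```text
t 2.6 p [0.4757 0.2905 0.1794] r [-3.1352 -0.1633 -0.0034] F [-0.03 -0.74 -0.46] M [ 0.02 -0.06 -0.03] w 0.704191670503225 q [5.030e-01 8.700e-02 1.925e+00 1.000e-03 1.127e+00 1.969e+00]
shift tool [ 0.002   0.0101 -0.0007] len 0.0103 turn [-0.12 -0.13  0.61] yaw now 5.96
[297.8   5.6]
[283.  134.4]
[307.8 134.7]
[281.5 259.1]
[303.5 259.3]
```

View pics/w1.png

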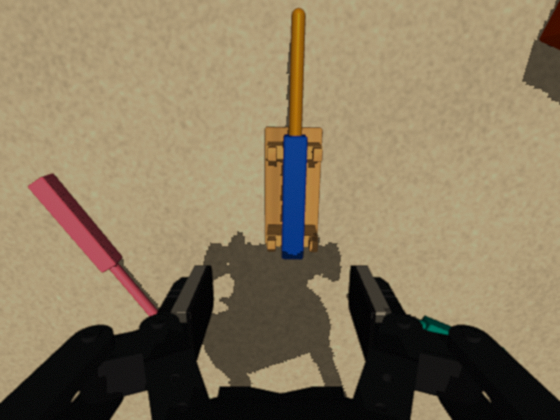

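Run:
```python
import cv2
t=cv2.imread('pics/w1.png')
cv2.imwrite('pics/w1c.png',cv2.resize(t[0:270,240:350],None,fx=5,fy=5,interpolation=cv2.INTER_CUBIC)[0:1350])
a=cv2.resize(t[115:265,250:340],None,fx=5,fy=5,interpolation=cv2.INTER_CUBIC)
cv2.imwrite('pics/w1d.png',a[:600] if 0 else cv2.resize(t[118:265,250:340],None,fx=4,fy=4,interpolation=cv2.INTER_CUBIC))
```

```text
(no output)
```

View pics/w1d.png

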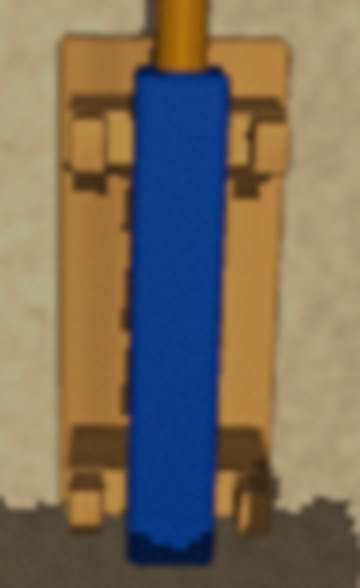

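```bash
cat > fitw.py <<'E'
from h import *
from scipy.optimize import least_squares
def fitw(c,model,obs,x0):
    def f(p):
        k,s=np.cos(p[2]),np.sin(p[2])
        return np.concatenate([proj(c,[p[0]+k*m[0]-s*m[1],p[1]+s*m[0]+k*m[1],m[2]])-o for m,o in zip(model,obs)])
    r=least_squares(f,x0);print('fit',np.round(r.x,4),'yaw',round(np.degrees(r.x[2]),2),'res',np.round(r.fun,1));return r.x
E
python3 - <<'E'
from fitw import *
c=bot.get_calibration('wrist')
u=lambda p:(np.array(p)+.5)/4-.5+np.array([250,118])
fitw(c,[(.05,.009,.054),(.05,-.009,.054),(-.05,.009,.054),(-.05,-.009,.054),(.135,0,.045)],[u((136,74)),u((228,74)),u((128,562)),u((212,562)),np.array([299,10])],[.4787,.28,.09])
# cradle: base front corners, cheek tops z=.048 outer corners
fitw(c,[(.055,.025,.008),(.055,-.025,.008),(.033,.025,.048) ],[u((61,38)),u((290,40)),u((72,176))],[.4787,.28,.09])
fitw(c,[(.033,.014,.048),(.033,-.014,.048),(-.043,.014,.048),(-.043,-.014,.048)],[u((105,173)),u((252,173)),u((103,532)),u((240,532))],[.4787,.28,.09])
E
```

```text
fit [0.4777 0.2803 0.0871] yaw 4.99 res [-0.5 -0.3  1.2  0.1 -0.7  2.   0.3  2.4 -0.3 -2.7]
fit [0.4755 0.2763 0.1325] yaw 7.59 res [ 0.9  0.9  2.4 -1.4 -2.9  0.6]
fit [0.4759 0.28   0.0969] yaw 5.55 res [-0.1 -0.8 -0.  -0.5  0.3  0.7 -0.2  0.9]
```

```bash
python3 go.py .4775 .2803 .034 5.3
```

```text
t 2.6 p [0.4757 0.2905 0.1794] r [-3.1352 -0.1633 -0.0034] F [-0.03 -0.74 -0.46] M [ 0.02 -0.06 -0.03] w 0.704191670503225 q [5.030e-01 8.700e-02 1.925e+00 1.000e-03 1.127e+00 1.969e+00]
shift tool [0.0004 0.0106 0.1453] len 0.1457 turn [-0.12 -0.13  0.66] yaw now 5.96
```

Call:
{"api": "arm_command", "payload": {"slide": [[0, 0.0106, 0.01], [0, 0, 0.025], [0, 0, 0.025], [0, 0, 0.025], [0, 0, 0.02], [0, 0, 0], [0, 0, 0], [0, 0, 0]], "angular": [[0, 0, 0.6], [0, 0, 0], [0, 0, 0], [0, 0, 0], [0, 0, 0], [0, 0, 0], [0, 0, 0], [0, 0, 0]], "hand": [0.06, 0.06, 0.06, 0.06, 0.06, 0.06, 0.06, 0.06]}}

```text
time: 3.4
tool_pos: [0.4799, 0.2667, 0.0717]
tcp_rot: [-3.139, -0.122, -0.009]
wrist_force: [-0.2, -0.1, -0.1]
width: 0.7
```

```bash
python3 go.py .4775 .2803 .034 5.3
```

```text
t 3.4 p [0.4799 0.2667 0.0717] r [-3.1387 -0.1215 -0.0091] F [-0.17 -0.14 -0.13] M [ 0.05 -0.03 -0.  ] w 0.6996406751934499 q [ 4.630e-01  1.890e-01  2.030e+00 -2.000e-03  9.160e-01  1.958e+00]
shift tool [-0.0015 -0.0137  0.0377] len 0.0402 turn [-0.01 -0.33 -0.87] yaw now 4.43
```

Call:
{"api": "arm_command", "payload": {"slide": [[0, -0.004, 0], [0, -0.003, 0], [0, -0.002, 0], [0, -0.001, 0], [0, 0, 0], [0, 0, 0], [0, 0, 0], [0, 0, 0]], "angular": [[0, 0, -0.4], [0, 0, -0.2], [0, 0, 0], [0, 0, 0], [0, 0, 0], [0, 0, 0], [0, 0, 0], [0, 0, 0]], "hand": [0.06, 0.06, 0.06, 0.06, 0.06, 0.06, 0.06, 0.06]}}

```text
time: 4.2
tool_pos: [0.482, 0.2794, 0.0766]
tcp_rot: [-3.134, -0.14, -0.021]
wrist_force: [-0.7, -0.5, -1.2]
width: 0.704
```

```bash
python3 go.py .4775 .2803 .034 5.3
```

```text
t 4.2 p [0.482  0.2794 0.0766] r [-3.1343 -0.1401 -0.0214] F [-0.71 -0.49 -1.19] M [-0.01 -0.07 -0.02] w 0.7039587426069205 q [ 0.482  0.192  2.016 -0.003  0.919  1.965]
shift tool [-0.005  -0.0012  0.0425] len 0.0428 turn [-0.2  -0.79 -0.18] yaw now 5.12
```

Call:
{"api": "arm_command", "payload": {"slide": [[-0.001, 0, 0.006], [-0.001, 0, 0.006], [-0.001, 0, 0.006], [-0.001, 0, 0.006], [0, 0, 0.006], [0, 0, 0.004], [0, 0, 0.002], [0, 0, 0]], "angular": [[0, -0.2, 0], [0, -0.2, 0], [0, -0.2, 0], [0, 0, 0], [0, 0, 0], [0, 0, 0], [0, 0, 0], [0, 0, 0]], "hand": [0.06, 0.06, 0.06, 0.06, 0.06, 0.06, 0.06, 0.06]}}

```text
time: 5.0
tool_pos: [0.4767, 0.2783, 0.0356]
tcp_rot: [-3.136, -0.14, 0.001]
wrist_force: [0.2, -0.4, -1.1]
width: 0.699
```

```bash
python3 go.py .4775 .2803 .034 5.3
```

```text
t 5.0 p [0.4767 0.2783 0.0356] r [-3.1363e+00 -1.3970e-01  1.1000e-03] F [ 0.15 -0.42 -1.14] M [ 0.02  0.   -0.  ] w 0.6987957758039092 q [0.482 0.247 2.04  0.003 0.854 1.962]
shift tool [ 0.001  -0.0019  0.0016] len 0.0027 turn [-0.12  0.03 -0.2 ] yaw now 5.1
```

Call:
{"api": "arm_command", "payload": {"slide": [[0.0005, -0.001, 0.001], [0, 0, 0], [0, 0, 0], [0, 0, 0], [0, 0, 0], [0, 0, 0], [0, 0, 0], [0, 0, 0]], "angular": [[0, 0, 0], [0, 0, 0], [0, 0, 0], [0, 0, 0], [0, 0, 0], [0, 0, 0], [0, 0, 0], [0, 0, 0]], "hand": [0.05, 0.04, 0.03, 0.02, 0.01, 0.01, 0.01, 0.01], "squeeze": 60}}

```text
time: 5.8
tool_pos: [0.478, 0.2799, 0.0356]
tcp_rot: [-3.135, -0.14, -0.002]
wrist_force: [-0.2, -0.2, -0.7]
width: 0.198
```

```bash
python3 go.py .4775 .2803 .034 5.3;python3 go.py .4775 .2803 .034 5.3
```

```text
t 5.8 p [0.478  0.2799 0.0356] r [-3.1353e+00 -1.3970e-01 -2.0000e-03] F [-0.2  -0.24 -0.67] M [ 0.03  0.03 -0.01] w 0.19843728244799105 q [0.483 0.249 2.038 0.003 0.852 1.963]
shift tool [-0.0005 -0.0004  0.0016] len 0.0017 turn [-0.18 -0.08 -0.2 ] yaw now 5.1
t 5.8 p [0.478  0.2799 0.0356] r [-3.1353e+00 -1.3970e-01 -2.0000e-03] F [-0.2  -0.24 -0.67] M [ 0.03  0.03 -0.01] w 0.19843728244799105 q [0.483 0.249 2.038 0.003 0.852 1.963]
shift tool [-0.0005 -0.0004  0.0016] len 0.0017 turn [-0.18 -0.08 -0.2 ] yaw now 5.1
```

Call:
{"api": "arm_command", "payload": {"slide": [[0, 0, -0.006], [0, 0, -0.01], [0, 0, -0.015], [0, 0, -0.02], [0, 0, -0.02], [0, 0, -0.012], [0, 0, -0.006], [0, 0, 0]], "angular": [[0, 0, 0], [0, 0, 0], [0, 0, 0], [0, 0, 0], [0, 0, 0], [0, 0, 0], [0, 0, 0], [0, 0, 0]], "hand": [0.01, 0.01, 0.01, 0.01, 0.01, 0.01, 0.01, 0.01]}}

```text
time: 6.6
tool_pos: [0.477, 0.279, 0.1304]
tcp_rot: [-3.136, -0.14, 0.0]
wrist_force: [-0.1, 0.2, -2.4]
width: 0.199
```

Run:
```python
from h import *
s=st();c=bot.get_calibration('wrist');snap('wrist','w2.png')
np.save('c2.npy',np.array([0]));import pickle;pickle.dump((c,s),open('c2.pkl','wb'))
snap('side','s2.png')
t=cv2.imread('pics/s2.png');cv2.imwrite('pics/s2c.png',cv2.resize(t[180:300,200:360],None,fx=5,fy=5,interpolation=cv2.INTER_CUBIC))
```

```text
t 6.6 p [0.477  0.279  0.1304] r [-3.1361e+00 -1.3960e-01  1.0000e-04] F [-0.14  0.17 -2.39] M [ 0.   -0.04  0.02] w 0.19897759006980534 q [0.483 0.127 1.978 0.003 1.036 1.963]
```

View pics/w2.png

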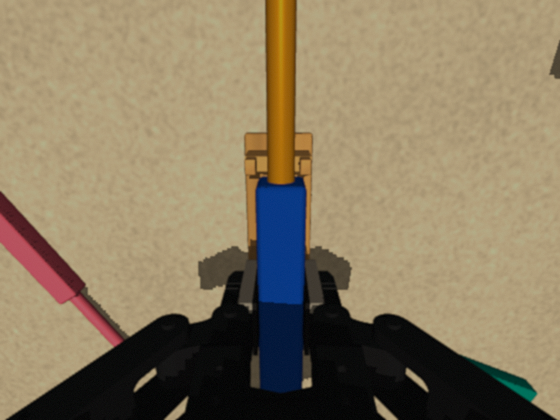

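View pics/s2c.png

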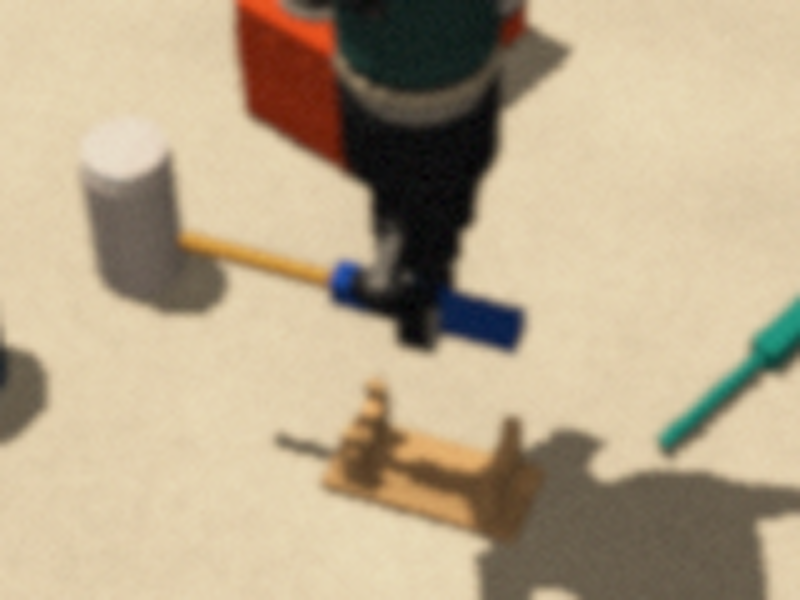

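Run:
```python
from fitw import *
import pickle
c,s=pickle.load(open('c2.pkl','rb'));R=Rn.from_rotvec(s['tcp_rot']);p=s['tool_pos']
for uv in [(257,181),(305,181)]:
    X=onz(c,*uv,p[2]+.0184);print('handle front top',np.round(R.inv().apply(X-p),4))
for zz in [.0094]:
  for uv in [(266,5),(296,5),(268,170),(294,170)]:
    X=onz(c,*uv,p[2]+zz+0.000);print('shaft edge',np.round(R.inv().apply(X-p),4))
cs=bot.get_calibration('side')
tip=p+R.apply([.135,0,-.0094]);print('tip pred',tip,'side px',proj(cs,tip),'seen',(183/5+200,241/5+180))
uv=(183/5+200,241/5+180);o,d=ray(cs,*uv);k=(tip[0]-o[0])/d[0];print('ray at tip x',o+k*d)
# cradle in side image empty
u=lambda q:np.array([(q[0]+.5)/5-.5+200,(q[1]+.5)/5-.5+180])
fitw(cs,[(.055,.025,.008),(-.055,.025,.008),(-.055,-.025,.008)],[u((323,484)),u((510,542)),u((545,465))],[.4777,.28,.09])
```

```text
handle front top [ 0.052  -0.0073 -0.0184]
handle front top [ 0.052   0.0089 -0.0184]
shaft edge [ 0.1065 -0.0039 -0.0094]
shaft edge [ 0.1065  0.0056 -0.0094]
shaft edge [ 0.0539 -0.0039 -0.0094]
shaft edge [ 0.0539  0.0055 -0.0094]
tip pred [0.61144351 0.29099639 0.13982905] side px [236.32275295 227.48609724] seen (236.6, 228.2)
ray at tip x [0.61144351 0.29020398 0.13639078]
fit [0.4775 0.2821 0.0922] yaw 5.28 res [-0.8 -0.3  0.8 -0.4  0.1  0.6]
```

```bash
python3 go.py .5336 .0347 .17 -13.9
```

```text
t 6.7 p [0.4762 0.2786 0.129 ] r [-3.1371 -0.1396  0.0035] F [-0.94 -0.37 -2.27] M [ 0.    0.04 -0.02] w 0.19844376271740918 q [0.483 0.129 1.979 0.003 1.035 1.963]
shift tool [ 0.0354  0.248  -0.0415] len 0.2539 turn [-0.06  0.14 18.99] yaw now 5.09
```

Call:
{"api": "arm_command", "payload": {"slide": [[0.003, 0.02, -0.02], [0.006, 0.036, -0.012], [0.009, 0.036, -0.006], [0.011, 0.036, 0], [0.014, 0.036, 0], [0.014, 0.03, 0], [0.01, 0.018, 0], [0.006, 0.008, 0]], "angular": [[0, 0, 2], [0, 0, 3], [0, 0, 3], [0, 0, 3], [0, 0, 3], [0, 0, 2.5], [0, 0, 1.5], [0, 0, 0.5]], "hand": [0.01, 0.01, 0.01, 0.01, 0.01, 0.01, 0.01, 0.01]}}

```text
time: 7.5
tool_pos: [0.5315, 0.045, 0.1574]
tcp_rot: [3.114, -0.379, -0.029]
wrist_force: [-0.1, 0.5, -1.3]
width: 0.198
```

Run:
```python
from h import *
from go import go
import pickle
go(.5336,.0347,.17,-13.9)
s=bot.read_state();c=bot.get_calibration('wrist');snap('wrist','w3.png');pickle.dump((c,s),open('c3.pkl','wb'))
```

```text
t 7.5 p [0.5315 0.045  0.1574] r [ 3.1136 -0.3785 -0.0288] F [-0.14  0.46 -1.34] M [-0.03  0.06 -0.03] w 0.19843899345758795 q [ 0.039  0.076  1.98  -0.002  1.105  1.853]
shift tool [ 0.0043  0.0095 -0.0126] len 0.0163 turn [0.41 1.01 0.04] yaw now -13.87
```

View pics/w3.png

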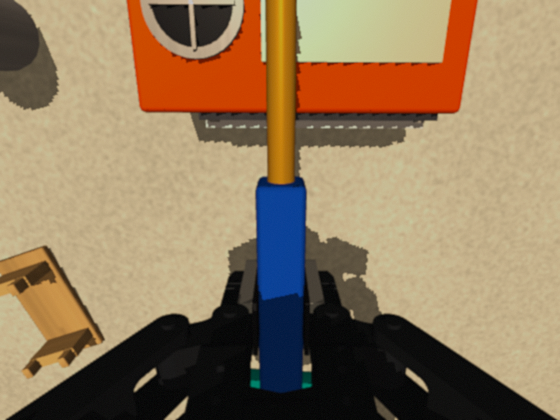

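Run:
```python
from fitw import *
import pickle
t=cv2.imread('pics/w3.png');cv2.imwrite('pics/w3c.png',cv2.resize(t[80:150,120:480],None,fx=2.2,fy=5,interpolation=cv2.INTER_CUBIC))
c,s=pickle.load(open('c3.pkl','rb'))
for uv in [(141,109.5),(460,111)]:print(np.round(onz(c,*uv,.1),4))
fitw(c,[(-.045,.085,.1),(-.045,-.085,.1)],[np.array([141,109.5]),np.array([460,111])],[.64,.008,-.24])
```

```text
[0.6181 0.0975 0.1   ]
[ 0.5772 -0.0642  0.1   ]
fit [ 0.641   0.0056 -0.2481] yaw -14.22 res [-3.   0.4  3.1  0.5]
```

View pics/w3c.png

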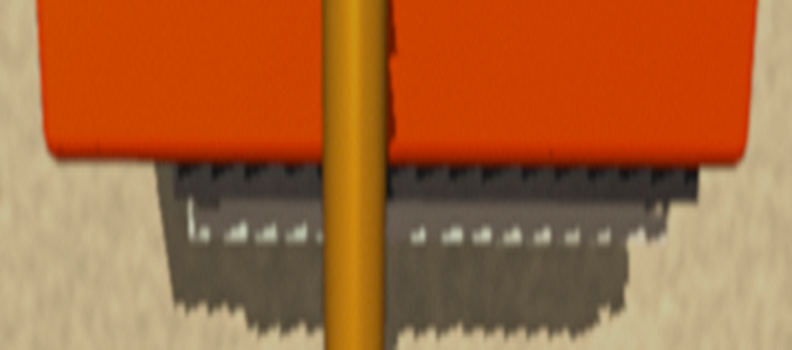

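Run:
```python
from fitw import *
import pickle
c,s=pickle.load(open('c3.pkl','rb'))
a=np.radians(-14.1);o=np.array([.641,.0065])
def rec(X):
    d=X[:2]-o;return np.array([d[0]*np.cos(a)+d[1]*np.sin(a),-d[0]*np.sin(a)+d[1]*np.cos(a),X[2]])
for z in(.085,.09,.095):
  print(z,[np.round(rec(onz(c,u/2.2+120,v/5+80,z)),4) for u,v in [(175,200),(698,200)]], 'rib',[np.round(rec(onz(c,u/2.2+120,v/5+80,z-.015)),4) for u,v in [(190,240),(667,240)]])
print([np.round(rec(onz(c,*p,.1)),4) for p in[(141,109.5),(460,111)]])
```

```text
0.085 [array([-0.051 ,  0.0559,  0.085 ]), array([-0.0506, -0.0795,  0.085 ])] rib [array([-0.0571,  0.0553,  0.07  ]), array([-0.0567, -0.0781,  0.07  ])]
0.09 [array([-0.0505,  0.0548,  0.09  ]), array([-0.0502, -0.0772,  0.09  ])] rib [array([-0.0565,  0.0543,  0.075 ]), array([-0.0562, -0.0761,  0.075 ])]
0.095 [array([-0.0501,  0.0537,  0.095 ]), array([-0.0497, -0.075 ,  0.095 ])] rib [array([-0.056 ,  0.0533,  0.08  ]), array([-0.0556, -0.074 ,  0.08  ])]
[array([-0.0444,  0.0827,  0.1   ]), array([-0.0447, -0.0841,  0.1   ])]
```

```bash
cat > gr.py <<'E'
from go import *
a=np.radians(-14.1);o=np.array([.641,.0065])
def W(x,y): return o+np.array([x*np.cos(a)-y*np.sin(a),x*np.sin(a)+y*np.cos(a)])
def tip():
    s=bot.read_state();R=Rn.from_rotvec(s['tcp_rot']);X=np.array(s['tool_pos'])+R.apply([.136,.0008,-.0094]);d=X[:2]-o
    f=np.array(s['wrist_force'])
    print('tip in rec',np.round([1e3*(d[0]*np.cos(a)+d[1]*np.sin(a)),1e3*(-d[0]*np.sin(a)+d[1]*np.cos(a)),1e3*X[2]],1),'F rec',np.round([f[0]*np.cos(a)+f[1]*np.sin(a),-f[0]*np.sin(a)+f[1]*np.cos(a),f[2]],2))
if __name__=='__main__':
    x,y,z=map(float,sys.argv[1:4]) # tip target in rec mm
    w=W((x-136)/1e3,(y+.8)/1e3); go(w[0],w[1],(z-9.4)/1e3,-14.1);tip()
E
python3 gr.py -80 -11 140;python3 gr.py -80 -11 62
```

```text
t 7.55 p [0.5319 0.0443 0.1573] r [ 3.1127 -0.3784 -0.0282] F [ 0.54 -1.28 -2.  ] M [-0.08 -0.    0.04] w 0.20026755908987368 q [ 0.038  0.077  1.979 -0.003  1.104  1.852]
shift tool [-0.1006  0.0196  0.0286] len 0.1064 turn [0.46 0.98 0.24] yaw now -13.86
tip in rec [ 21.1   9.9 164.4] F rec [ 0.84 -1.11 -2.  ]
t 7.55 p [0.5319 0.0443 0.1573] r [ 3.1127 -0.3784 -0.0282] F [ 0.54 -1.28 -2.  ] M [-0.08 -0.    0.04] w 0.20026755908987368 q [ 0.038  0.077  1.979 -0.003  1.104  1.852]
shift tool [-0.0992  0.019   0.1066] len 0.1469 turn [0.46 0.98 0.24] yaw now -13.86
tip in rec [ 21.1   9.9 164.4] F rec [ 0.84 -1.11 -2.  ]
```

Call:
{"api": "arm_command", "payload": {"slide": [[-0.012, 0.003, 0], [-0.02, 0.003, 0], [-0.022, 0.003, 0], [-0.02, 0.003, 0], [-0.014, 0.002, 0.005], [-0.006, 0.001, 0.01], [-0.002, 0, 0.008], [0, 0, 0.004]], "angular": [[0.1, 0.2, 0.05], [0.1, 0.2, 0.05], [0.1, 0.2, 0.05], [0.1, 0.2, 0.05], [0, 0, 0], [0, 0, 0], [0, 0, 0], [0, 0, 0]], "hand": [0.01, 0.01, 0.01, 0.01, 0.01, 0.01, 0.01, 0.01]}}

```text
time: 8.35
tool_pos: [0.4229, 0.0598, 0.1259]
tcp_rot: [-3.118, 0.37, 0.017]
wrist_force: [0.8, -0.5, -2.0]
width: 0.196
```

```bash
python3 gr.py -80 -11 62
```

```text
t 8.35 p [0.4229 0.0598 0.1259] r [-3.1177  0.3697  0.0173] F [ 0.77 -0.53 -1.98] M [-0.02  0.02  0.03] w 0.19615781439326296 q [ 0.079 -0.104  2.221  0.005  1.035  1.883]
shift tool [0.0092 0.0089 0.0732] len 0.0743 turn [-0.03  0.64  0.58] yaw now -13.52
tip in rec [-88.4  -0.9 133.8] F rec [ 0.88 -0.32 -1.98]
```

Call:
{"api": "arm_command", "payload": {"slide": [[0.002, 0.002, 0.008], [0.002, 0.002, 0.012], [0.001, 0.002, 0.015], [0.001, 0.001, 0.014], [0, 0, 0.01], [0, 0, 0.006], [0, 0, 0.002], [0, 0, 0]], "angular": [[0, 0.15, 0.1], [0, 0.15, 0.1], [0, 0.15, 0.1], [0, 0, 0.1], [0, 0, 0], [0, 0, 0], [0, 0, 0], [0, 0, 0]], "hand": [0.01, 0.01, 0.01, 0.01, 0.01, 0.01, 0.01, 0.01]}}

```text
time: 9.15
tool_pos: [0.431, 0.0511, 0.0535]
tcp_rot: [-3.118, 0.381, 0.003]
wrist_force: [0.8, 0.2, -1.4]
width: 0.199
```

```bash
python3 gr.py -80 -11 62
python3 - <<'E'
from h import *
snap('side','s4.png')
t=cv2.imread('pics/s4.png');cv2.imwrite('pics/s4c.png',cv2.resize(t[130:250,220:380],None,fx=5,fy=5,interpolation=cv2.INTER_CUBIC))
st()
E
```

```text
t 9.15 p [0.431  0.0511 0.0535] r [-3.1176  0.381   0.0032] F [ 0.77  0.21 -1.4 ] M [0.02 0.01 0.01] w 0.1988267156770657 q [6.000e-02 1.100e-02 2.270e+00 2.000e-03 8.620e-01 1.873e+00]
shift tool [-0.0015  0.0023  0.0009] len 0.0029 turn [-0.03  0.12  0.17] yaw now -13.93
tip in rec [-78.5  -8.3  62.6] F rec [ 0.69  0.39 -1.4 ]
t 9.2 p [0.4312 0.0511 0.0538] r [-3.1176e+00  3.8080e-01  2.6000e-03] F [ 0.33  0.3  -1.65] M [ 0.02  0.01 -0.03] w 0.19804841184005093 q [6.000e-02 1.100e-02 2.270e+00 2.000e-03 8.620e-01 1.873e+00]
```

View pics/s4c.png

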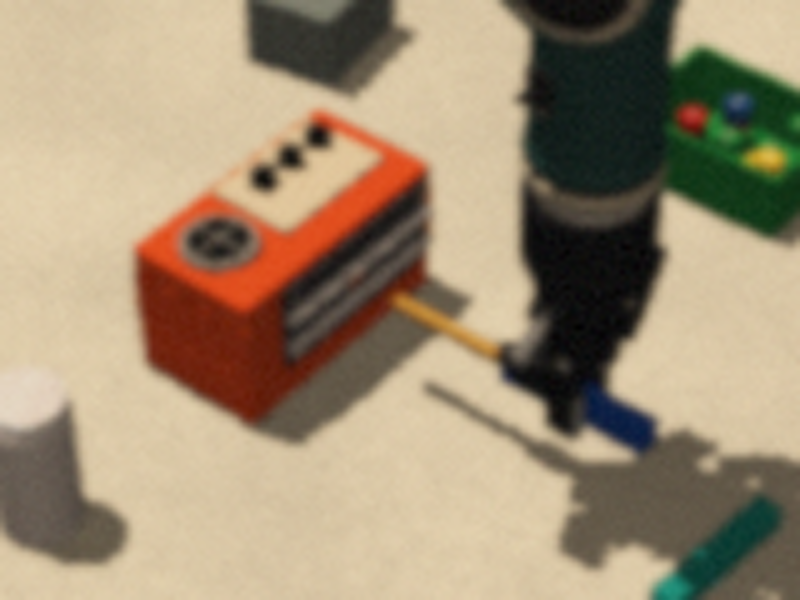

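Run:
```python
from gr import *
cs=bot.get_calibration('side');tip()
s=bot.read_state();R=Rn.from_rotvec(s['tcp_rot']);X=np.array(s['tool_pos'])+R.apply([.136,.0008,-.0094]);print(proj(cs,X),'seen',(398/5+220-.4,297/5+130-.4))
def onplane(u,v,xr):
    oo,d=ray(cs,u,v);n=np.array([np.cos(a),np.sin(a),0]);k=(xr+n[:2]@o-n@oo)/(n@d);P=oo+k*d;q=P[:2]-o
    return np.round([1e3*(-q[0]*np.sin(a)+q[1]*np.cos(a)),1e3*P[2]],1)
for n,p in dict(spot=(405,325),platetopL=(292,352),platebotL=(300,465),platetopR=(522,160),platebotR=(520,310),rib1L=(310,388),rib2L=(310,440)).items():
    print(n,onplane((p[0]+.5)/8-.5+240,(p[1]+.5)/8-.5+145,-.049),onplane((p[0]+.5)/8-.5+240,(p[1]+.5)/8-.5+145,-.055))
t=cv2.imread('pics/side0.png');cv2.imwrite('pics/s0r.png',cv2.resize(t[155:208,274:310],None,fx=14,fy=11,interpolation=cv2.INTER_LANCZOS4))
```

```text
tip in rec [-78.4  -8.2  62.9] F rec [ 0.25  0.37 -1.65]
[299.06901933 189.2759377 ] seen (299.20000000000005, 189.0)
spot [-2.4 66.7] [ 4.6 75. ]
platetopL [60.2 97.7] [ 66.7 105.7]
platebotL [58.8 40.1] [65.3 48.6]
platetopR [-71.8 101.4] [-64.2 109.5]
platebotR [-71.1  26.2] [-63.6  34.9]
rib1L [51.5 73.7] [58.  81.9]
rib2L [52.7 48.3] [59.2 56.8]
```

View pics/s0r.png

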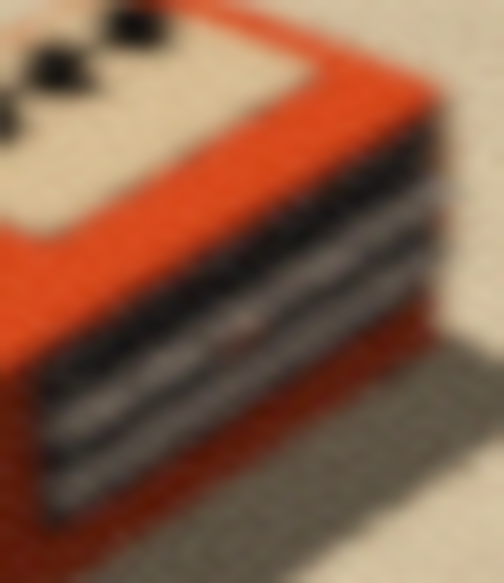

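Call:
{"api": "arm_command", "payload": {"slide": [[0.002, 0, 0.0005], [0.004, 0, 0], [0.004, 0, 0], [0.003, 0, 0], [0.003, 0, 0], [0.002, 0, 0], [0.001, 0, 0], [0, 0, 0]], "angular": [[0, 0, 0], [0, 0, 0], [0, 0, 0], [0, 0, 0], [0, 0, 0], [0, 0, 0], [0, 0, 0], [0, 0, 0]], "hand": [0.01, 0.01, 0.01, 0.01, 0.01, 0.01, 0.01, 0.01]}}

```text
time: 10.0
tool_pos: [0.454, 0.0463, 0.0558]
tcp_rot: [-3.117, 0.381, -0.006]
wrist_force: [-0.0, 0.0, -0.9]
width: 0.195
```

```bash
python3 gr.py -60 -8 62
```

```text
t 10.0 p [0.454  0.0463 0.0558] r [-3.1166  0.3805 -0.0062] F [-0.01  0.04 -0.93] M [ 0.01  0.02 -0.  ] w 0.19535730154075664 q [4.600e-02 4.600e-02 2.229e+00 2.000e-03 8.620e-01 1.859e+00]
shift tool [-0.0049  0.0003  0.0032] len 0.0059 turn [-0.13 -0.21  0.18] yaw now -13.92
tip in rec [-55.1  -7.3  65.7] F rec [-0.02  0.04 -0.93]
```

Call:
{"api": "arm_command", "payload": {"slide": [[-0.002, 0, 0.001], [0, 0, 0.001], [0, 0, 0.001], [0, 0, 0.0005], [0, 0, 0], [0, 0, 0], [0, 0, 0], [0, 0, 0]], "angular": [[0, 0, 0.1], [0, -0.1, 0.1], [0, -0.1, 0], [0, 0, 0], [0, 0, 0], [0, 0, 0], [0, 0, 0], [0, 0, 0]], "hand": [0.01, 0.01, 0.01, 0.01, 0.01, 0.01, 0.01, 0.01]}}

```text
time: 10.8
tool_pos: [0.451, 0.0469, 0.0516]
tcp_rot: [-3.116, 0.386, 0.002]
wrist_force: [0.0, 0.3, -1.3]
width: 0.196
```

```bash
python3 gr.py -60 -8 62
```

```text
t 10.8 p [0.451  0.0469 0.0516] r [-3.1156e+00  3.8610e-01  1.6000e-03] F [ 0.02  0.31 -1.29] M [ 0.05 -0.02  0.03] w 0.1961829574893595 q [0.047 0.051 2.234 0.003 0.857 1.862]
shift tool [-0.0019  0.0001 -0.001 ] len 0.0021 turn [-0.12  0.07 -0.03] yaw now -14.13
tip in rec [-58.1  -8.   60.8] F rec [-0.06  0.31 -1.29]
```

Call:
{"api": "arm_command", "payload": {"slide": [[0.001, 0, -0.0003], [0.0015, 0, -0.0003], [0.0015, 0, 0], [0.0015, 0, 0], [0.0015, 0, 0], [0.001, 0, 0], [0.001, 0, 0], [0.001, 0, 0]], "angular": [[0, 0, 0], [0, 0, 0], [0, 0, 0], [0, 0, 0], [0, 0, 0], [0, 0, 0], [0, 0, 0], [0, 0, 0]], "hand": [0.01, 0.01, 0.01, 0.01, 0.01, 0.01, 0.01, 0.01]}}

```text
time: 11.6
tool_pos: [0.4618, 0.0442, 0.0523]
tcp_rot: [-3.116, 0.386, 0.001]
wrist_force: [0.5, -0.7, -0.9]
width: 0.2
```

```bash
python3 gr.py -47 -8 62
```

```text
t 11.6 p [0.4618 0.0442 0.0523] r [-3.1155e+00  3.8610e-01  9.0000e-04] F [ 0.45 -0.66 -0.91] M [ 0.01  0.04 -0.  ] w 0.20035979771128168 q [0.04  0.069 2.213 0.003 0.86  1.856]
shift tool [-0.      0.0002 -0.0003] len 0.0003 turn [-0.12  0.05 -0.03] yaw now -14.13
tip in rec [-47.   -7.9  61.6] F rec [ 0.6  -0.53 -0.91]
```

Call:
{"api": "arm_command", "payload": {"slide": [[0.001, 0, 0], [0.001, 0, 0], [0.001, 0, 0], [0.001, 0, 0], [0.001, 0, 0], [0.001, 0, 0], [0.0005, 0, 0], [0, 0, 0]], "angular": [[0, 0, 0], [0, 0, 0], [0, 0, 0], [0, 0, 0], [0, 0, 0], [0, 0, 0], [0, 0, 0], [0, 0, 0]], "hand": [0.01, 0.01, 0.01, 0.01, 0.01, 0.01, 0.01, 0.01]}}

```text
time: 12.4
tool_pos: [0.4687, 0.0425, 0.0523]
tcp_rot: [-3.116, 0.386, 0.001]
wrist_force: [0.3, -0.2, -2.1]
width: 0.194
```

```bash
python3 gr.py -38 -8 62
```

```text
t 12.4 p [0.4687 0.0425 0.0523] r [-3.1156e+00  3.8610e-01  1.0000e-03] F [ 0.28 -0.2  -2.1 ] M [ 0.05 -0.02  0.05] w 0.19426070694028072 q [0.036 0.081 2.2   0.003 0.861 1.851]
shift tool [ 0.0019  0.0001 -0.0003] len 0.0019 turn [-0.12  0.05 -0.03] yaw now -14.13
tip in rec [-39.9  -8.   61.6] F rec [ 0.32 -0.13 -2.1 ]
```

Call:
{"api": "arm_command", "payload": {"slide": [[0.001, 0, 0], [0.001, 0, 0], [0.001, 0, 0], [0.001, 0, 0], [0.001, 0, 0], [0.001, 0, 0], [0.001, 0, 0], [0.001, 0, 0]], "angular": [[0, 0, 0], [0, 0, 0], [0, 0, 0], [0, 0, 0], [0, 0, 0], [0, 0, 0], [0, 0, 0], [0, 0, 0]], "hand": [0.01, 0.01, 0.01, 0.01, 0.01, 0.01, 0.01, 0.01]}}

```text
time: 13.2
tool_pos: [0.477, 0.0404, 0.0522]
tcp_rot: [-3.116, 0.386, 0.001]
wrist_force: [-0.0, 0.4, -2.2]
width: 0.201
```

```bash
python3 gr.py -32 -8 62
```

```text
t 13.2 p [0.477  0.0404 0.0522] r [-3.1156e+00  3.8600e-01  1.3000e-03] F [-0.04  0.43 -2.2 ] M [-0.03  0.01  0.01] w 0.20067164157777498 q [0.031 0.096 2.183 0.003 0.863 1.846]
shift tool [-0.0007  0.0001 -0.0004] len 0.0008 turn [-0.12  0.06 -0.03] yaw now -14.13
tip in rec [-31.3  -8.   61.5] F rec [-0.14  0.4  -2.2 ]
```

Through the plate with no side force. Now looking for the pack.

Call:
{"api": "arm_command", "payload": {"slide": [[0.0005, 0, 0], [0.0005, 0, 0], [0.0005, 0, 0], [0.0005, 0, 0], [0.0005, 0, 0], [0.0005, 0, 0], [0.0005, 0, 0], [0.0005, 0, 0]], "angular": [[0, 0, 0], [0, 0, 0], [0, 0, 0], [0, 0, 0], [0, 0, 0], [0, 0, 0], [0, 0, 0], [0, 0, 0]], "hand": [0.01, 0.01, 0.01, 0.01, 0.01, 0.01, 0.01, 0.01]}}

```text
time: 14.0
tool_pos: [0.478, 0.0399, 0.0514]
tcp_rot: [-3.116, 0.386, 0.012]
wrist_force: [-5.0, 1.0, 1.7]
width: 0.196
```

```bash
python3 gr.py -32 -8 62
```

```text
t 14.0 p [0.478  0.0399 0.0514] r [-3.1156  0.3859  0.0116] F [-4.96  1.01  1.71] M [0.12 0.32 0.06] w 0.1956351365451577 q [0.029 0.103 2.177 0.004 0.868 1.844]
shift tool [-0.0018 -0.0001 -0.0012] len 0.0022 turn [-0.07  0.43 -0.02] yaw now -14.12
tip in rec [-30.1  -8.2  59.8] F rec [-5.06 -0.23  1.71]
```

Call:
{"api": "arm_command", "payload": {"slide": [[0.001, 0, -0.0002], [0.0012, 0, -0.0002], [0.0012, 0, -0.0002], [0.0012, 0, 0], [0.0012, 0, 0], [0.0012, 0, 0], [0.0012, 0, 0], [0.0012, 0, 0]], "angular": [[0, 0.1, 0], [0, 0.1, 0], [0, 0.1, 0], [0, 0.05, 0], [0, 0.05, 0], [0, 0.05, 0], [0, 0.05, 0], [0, 0.05, 0]], "hand": [0.01, 0.01, 0.01, 0.01, 0.01, 0.01, 0.01, 0.01]}}

```text
time: 14.8
tool_pos: [0.4779, 0.0394, 0.0497]
tcp_rot: [-3.117, 0.385, 0.027]
wrist_force: [-7.1, 1.9, 2.8]
width: 0.196
```

```bash
python3 gr.py -2 -8 62
```

```text
t 14.8 p [0.4779 0.0394 0.0497] r [-3.1168  0.3851  0.0268] F [-7.11  1.94  2.75] M [0.25 0.45 0.11] w 0.19603375543586812 q [0.028 0.112 2.172 0.005 0.875 1.841]
shift tool [ 0.0281 -0.0007 -0.0034] len 0.0284 turn [0.07 0.98 0.01] yaw now -14.09
tip in rec [-30.1  -8.6  56.8] F rec [-7.37  0.15  2.75]
```

Call:
{"api": "arm_command", "payload": {"slide": [[-0.001, 0, -0.0005], [0, 0, -0.0008], [0, 0, -0.0008], [0, 0, -0.0005], [0, 0, 0], [0, 0, 0], [0, 0, 0], [0, 0, 0]], "angular": [[0, 0.2, 0], [0, 0.3, 0], [0, 0.3, 0], [0, 0.1, 0], [0, 0, 0], [0, 0, 0], [0, 0, 0], [0, 0, 0]], "hand": [0.01, 0.01, 0.01, 0.01, 0.01, 0.01, 0.01, 0.01], "squeeze": 90}}

```text
time: 15.6
tool_pos: [0.4777, 0.0392, 0.0523]
tcp_rot: [3.116, -0.385, 0.002]
wrist_force: [-1.7, 0.4, -1.8]
width: 0.192
```

```bash
python3 gr.py -2 -8 62
python3 - <<'E'
from h import *
im=snap('wrist','w5.png');st()
E
```

```text
t 15.6 p [0.4777 0.0392 0.0523] r [ 3.1165e+00 -3.8540e-01  2.4000e-03] F [-1.66  0.37 -1.8 ] M [0.06 0.28 0.02] w 0.19175049572880393 q [ 3.100e-02  9.600e-02  2.183e+00 -2.000e-03  8.610e-01  1.849e+00]
shift tool [ 0.0283 -0.0008 -0.0003] len 0.0283 turn [ 0.07 -0.1   0.  ] yaw now -14.1
tip in rec [-30.3  -8.8  61.9] F rec [-1.7  -0.04 -1.8 ]
t 15.65 p [0.4777 0.0392 0.0522] r [ 3.1165e+00 -3.8540e-01  2.4000e-03] F [-1.15  0.06 -1.53] M [0.12 0.3  0.02] w 0.19304087011905433 q [ 3.100e-02  9.600e-02  2.183e+00 -2.000e-03  8.610e-01  1.849e+00]
```

View pics/w5.png

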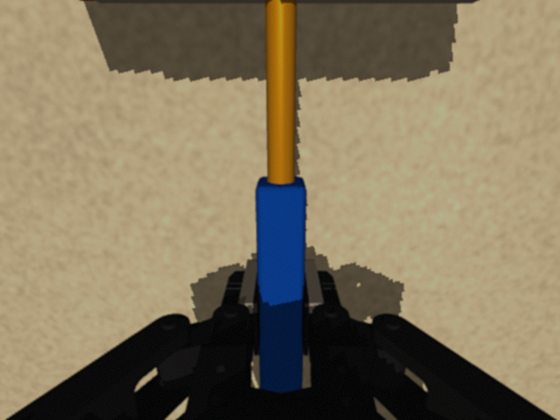

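Call:
{"api": "arm_command", "payload": {"slide": [[0.001, 0, -0.0002], [0.002, 0, -0.0003], [0.002, 0, -0.0003], [0.002, 0, -0.0003], [0.002, 0, -0.0003], [0.002, 0, -0.0003], [0.002, 0, -0.0003], [0.002, 0, -0.0003]], "angular": [[0, 0.15, 0], [0, 0.2, 0], [0, 0.2, 0], [0, 0.2, 0], [0, 0.2, 0], [0, 0.2, 0], [0, 0.2, 0], [0, 0.2, 0]], "hand": [0.01, 0.01, 0.01, 0.01, 0.01, 0.01, 0.01, 0.01]}}

```text
time: 16.45
tool_pos: [0.4779, 0.0386, 0.0501]
tcp_rot: [3.114, -0.383, -0.002]
wrist_force: [-7.7, 3.4, 2.9]
width: 0.197
```

```bash
python3 gr.py -2 -8 62
```

```text
t 16.45 p [0.4779 0.0386 0.0501] r [ 3.1137e+00 -3.8260e-01 -1.8000e-03] F [-7.69  3.4   2.95] M [0.36 0.7  0.14] w 0.19685177384331326 q [ 0.032  0.102  2.182 -0.006  0.86   1.851]
shift tool [ 0.028  -0.0014 -0.0025] len 0.0281 turn [0.26 0.03 0.09] yaw now -14.01
tip in rec [-29.9  -9.2  59.5] F rec [-8.29  1.42  2.95]
```

Call:
{"api": "arm_command", "payload": {"slide": [[0, -0.0005, -0.001], [0, -0.0005, -0.001], [0.001, -0.0002, -0.001], [0.003, -0.0002, -0.0008], [0.003, -0.0002, -0.0008], [0.003, -0.0002, -0.0008], [0.003, -0.0002, -0.0008], [0.003, -0.0002, -0.0008]], "angular": [[0, 0.05, 0], [0, 0.05, 0], [0.05, 0.1, 0], [0.05, 0.25, 0.02], [0.05, 0.25, 0.02], [0.05, 0.25, 0.02], [0.05, 0.25, 0.02], [0.05, 0.25, 0.02]], "hand": [0.01, 0.01, 0.01, 0.01, 0.01, 0.01, 0.01, 0.01]}}

```text
time: 17.25
tool_pos: [0.4782, 0.0391, 0.0513]
tcp_rot: [3.115, -0.385, -0.013]
wrist_force: [-10.4, 2.8, 2.7]
width: 0.198
```

```bash
python3 gr.py -2 -8 62
```

```text
t 17.25 p [0.4782 0.0391 0.0513] r [ 3.1149 -0.385  -0.0134] F [-10.39   2.82   2.74] M [0.53 1.1  0.19] w 0.19788688206733915 q [ 3.100e-02  1.050e-01  2.176e+00 -2.000e-03  8.700e-01  1.849e+00]
shift tool [ 0.0278 -0.0008 -0.0016] len 0.0279 turn [0.23 0.46 0.01] yaw now -14.09
tip in rec [-29.8  -8.8  59.6] F rec [-10.76   0.21   2.74]
```

Call:
{"api": "arm_command", "payload": {"slide": [[0.003, -0.0003, -0.0013], [0.004, -0.0002, -0.0013], [0.004, -0.0002, -0.001], [0.004, -0.0002, -0.001], [0.004, -0.0002, -0.001], [0.004, -0.0002, -0.001], [0.004, 0, -0.001], [0.004, 0, -0.001]], "angular": [[0.1, 0.4, 0], [0.1, 0.4, 0], [0.05, 0.4, 0], [0.05, 0.4, 0], [0.05, 0.4, 0], [0.05, 0.4, 0], [0.05, 0.4, 0], [0.05, 0.4, 0]], "hand": [0.01, 0.01, 0.01, 0.01, 0.01, 0.01, 0.01, 0.01]}}

```text
time: 18.05
tool_pos: [0.4793, 0.0379, 0.0509]
tcp_rot: [3.117, -0.383, -0.02]
wrist_force: [-11.6, 5.8, 5.1]
width: 0.19
```

```bash
python3 gr.py -2 -8 62
```

```text
t 18.05 p [0.4793 0.0379 0.0509] r [ 3.1169 -0.3829 -0.0202] F [-11.57   5.81   5.1 ] M [0.5  1.21 0.18] w 0.18969326663612804 q [2.700e-02 1.100e-01 2.171e+00 1.000e-03 8.740e-01 1.841e+00]
shift tool [ 0.0265 -0.0017 -0.002 ] len 0.0266 turn [0.16 0.72 0.09] yaw now -14.01
tip in rec [-28.4  -9.5  58.6] F rec [-12.63   2.82   5.1 ]
```

Call:
{"api": "arm_command", "payload": {"slide": [[0.004, -0.0006, -0.002], [0.005, -0.0006, -0.002], [0.006, -0.0006, -0.0017], [0.006, -0.0006, -0.0017], [0.006, -0.0006, -0.0017], [0.006, -0.0006, -0.0017], [0.006, -0.0006, -0.0017], [0.006, -0.0006, -0.0017]], "angular": [[0.1, 0.7, 0.03], [0.1, 0.7, 0.03], [0.05, 0.6, 0.03], [0.05, 0.6, 0.03], [0.05, 0.6, 0.03], [0.05, 0.6, 0.03], [0.05, 0.6, 0.03], [0.05, 0.6, 0.03]], "hand": [0.01, 0.01, 0.01, 0.01, 0.01, 0.01, 0.01, 0.01]}}

```text
time: 18.85
tool_pos: [0.4849, 0.0363, 0.0506]
tcp_rot: [3.111, -0.39, -0.01]
wrist_force: [-14.5, 4.9, 3.5]
width: 0.195
```

```bash
python3 gr.py -2 -8 62
```

```text
t 18.85 p [0.4849 0.0363 0.0506] r [ 3.111  -0.3896 -0.0096] F [-14.53   4.86   3.54] M [0.62 1.71 0.17] w 0.1947161414628833 q [ 0.027  0.117  2.164 -0.007  0.868  1.852]
shift tool [ 0.0206 -0.002  -0.0022] len 0.0208 turn [ 0.4   0.31 -0.18] yaw now -14.28
tip in rec [-22.6 -10.3  59.2] F rec [-15.27   1.17   3.54]
```

Call:
{"api": "arm_command", "payload": {"slide": [[0.006, -0.0008, -0.002], [0.006, -0.0008, -0.002], [0.006, -0.0008, -0.0018], [0.006, -0.0008, -0.0018], [0.006, -0.0008, -0.0018], [0.006, -0.0006, -0.0018], [0.005, -0.0006, -0.0017], [0.004, -0.0006, -0.0017]], "angular": [[0.15, 0.6, -0.04], [0.15, 0.6, -0.04], [0.1, 0.6, -0.02], [0.1, 0.6, 0], [0.1, 0.6, 0], [0.1, 0.6, 0], [0.1, 0.6, 0], [0.1, 0.6, 0]], "hand": [0.01, 0.01, 0.01, 0.01, 0.01, 0.01, 0.01, 0.01]}}

```text
time: 19.65
tool_pos: [0.4866, 0.0361, 0.051]
tcp_rot: [3.113, -0.389, -0.016]
wrist_force: [-11.8, 3.0, 3.7]
width: 0.194
```

```bash
python3 gr.py -2 -8 62
python3 - <<'E'
from h import *
snap('wrist','w6.png');snap('top','t6.png')
t=cv2.imread('pics/t6.png');a=cv2.resize(t[135:205,255:345],None,fx=8,fy=8,interpolation=cv2.INTER_CUBIC)
cv2.imwrite('pics/t6c.png',a)
E
```

```text
t 19.65 p [0.4866 0.0361 0.051 ] r [ 3.1127 -0.3885 -0.0164] F [-11.75   3.05   3.67] M [ 0.36  1.14 -0.04] w 0.19431194061205712 q [ 0.025  0.121  2.158 -0.004  0.874  1.847]
shift tool [ 0.0189 -0.0017 -0.0018] len 0.0191 turn [ 0.34  0.56 -0.13] yaw now -14.23
tip in rec [-20.9  -9.9  59. ] F rec [-12.14   0.1    3.67]
```

View pics/t6c.png

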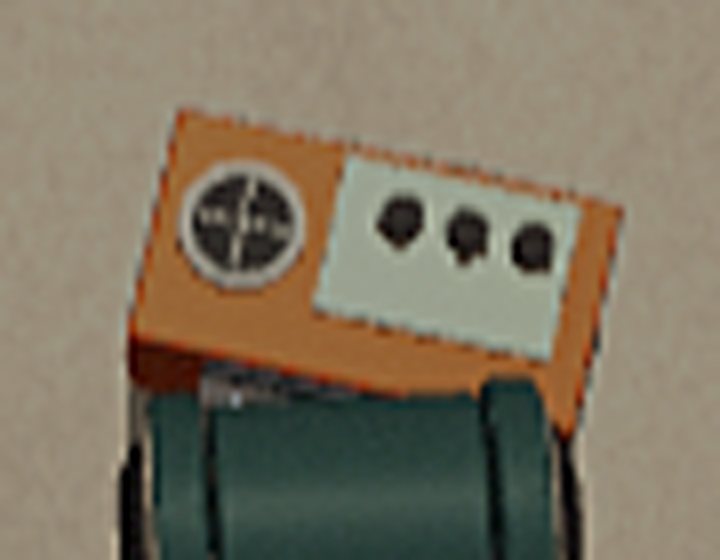

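View pics/w6.png

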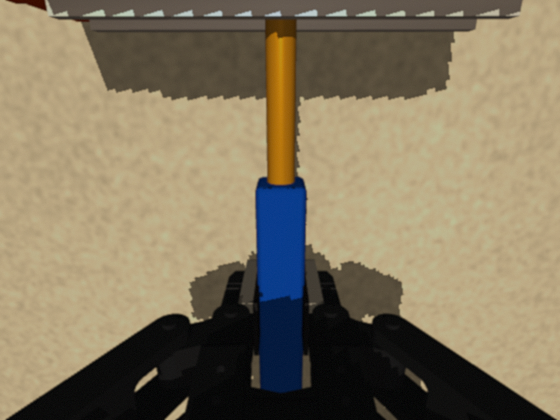

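Call:
{"api": "arm_command", "payload": {"slide": [[0.006, -0.0008, -0.002], [0.007, -0.0008, -0.0022], [0.007, -0.0008, -0.0022], [0.007, -0.0008, -0.0022], [0.007, -0.0008, -0.0022], [0.007, -0.0008, -0.0022], [0.007, -0.0008, -0.0022], [0.007, -0.0008, -0.0022]], "angular": [[0.15, 0.7, -0.04], [0.15, 0.7, -0.04], [0.15, 0.7, -0.02], [0.1, 0.7, 0], [0.1, 0.7, 0], [0.1, 0.7, 0], [0.1, 0.7, 0], [0.1, 0.7, 0]], "hand": [0.01, 0.01, 0.01, 0.01, 0.01, 0.01, 0.01, 0.01]}}

```text
time: 20.55
tool_pos: [0.4947, 0.034, 0.0513]
tcp_rot: [3.113, -0.388, -0.013]
wrist_force: [-14.8, 4.8, 2.9]
width: 0.195
```

```bash
python3 gr.py -2 -8 62
```

```text
t 20.55 p [0.4947 0.034  0.0513] r [ 3.113  -0.388  -0.0127] F [-14.8    4.82   2.88] M [0.55 1.85 0.11] w 0.19466413236894406 q [ 0.021  0.134  2.143 -0.004  0.874  1.842]
shift tool [ 0.0106 -0.0018 -0.0014] len 0.0108 turn [ 0.31  0.43 -0.11] yaw now -14.21
tip in rec [-12.5 -10.   59.7] F rec [-15.53   1.06   2.88]
```

Call:
{"api": "arm_command", "payload": {"slide": [[0.007, -0.0008, -0.0022], [0.007, -0.0008, -0.0022], [0.007, -0.0008, -0.0022], [0.007, -0.0008, -0.0022], [0.007, -0.0008, -0.0022], [0.006, -0.0006, -0.002], [0.002, 0, -0.0008], [0, 0, 0]], "angular": [[0.15, 0.7, -0.04], [0.15, 0.7, -0.04], [0.15, 0.7, -0.02], [0.1, 0.7, 0], [0.1, 0.7, 0], [0.1, 0.6, 0], [0.05, 0.2, 0], [0, 0, 0]], "hand": [0.01, 0.01, 0.01, 0.01, 0.01, 0.01, 0.01, 0.01]}}

```text
time: 21.35
tool_pos: [0.4989, 0.0325, 0.051]
tcp_rot: [3.115, -0.386, -0.018]
wrist_force: [-0.2, -0.5, -1.1]
width: 0.195
```

```bash
python3 gr.py -2 -8 62
python3 - <<'E'
from h import *
snap('top','t7.png');snap('side','s7.png')
t=cv2.imread('pics/t7.png');a=cv2.resize(t[135:205,255:345],None,fx=8,fy=8,interpolation=cv2.INTER_CUBIC)
cv2.imwrite('pics/t7c.png',a)
t=cv2.imread('pics/s7.png');cv2.imwrite('pics/s7c.png',cv2.resize(t[145:215,235:315],None,fx=8,fy=8,interpolation=cv2.INTER_CUBIC))
E
```

```text
t 21.35 p [0.4989 0.0325 0.051 ] r [ 3.1146 -0.386  -0.0181] F [-0.2  -0.45 -1.08] M [-0.14  0.13 -0.04] w 0.194875672140578 q [ 1.600e-02  1.430e-01  2.133e+00 -2.000e-03  8.780e-01  1.835e+00]
shift tool [ 0.0062 -0.0022 -0.0017] len 0.0068 turn [ 0.26  0.64 -0.03] yaw now -14.13
tip in rec [ -8.1 -10.2  58.8] F rec [-0.09 -0.49 -1.08]
```

View pics/t7c.png

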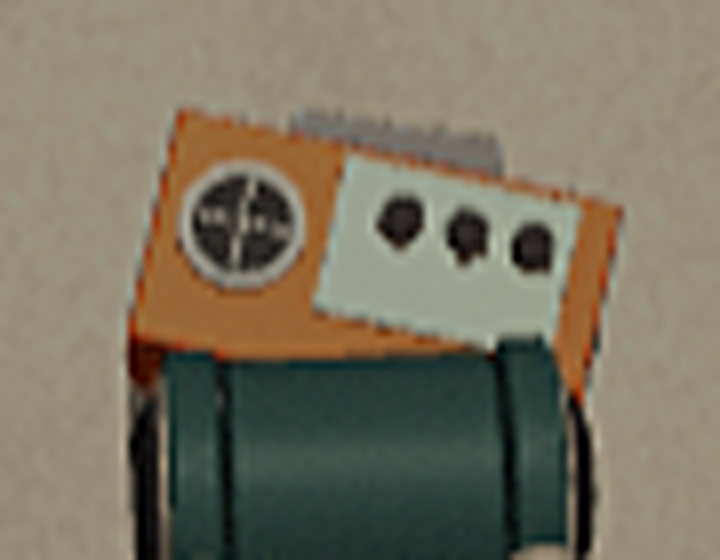

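View pics/s7c.png

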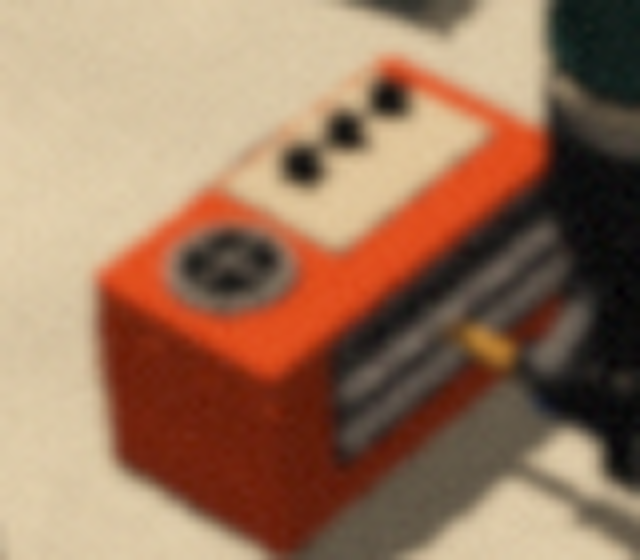

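Run:
```python
from gr import *
ct=bot.get_calibration('top')
def rec(X):
    d=X[:2]-o;return np.round([1e3*(d[0]*np.cos(a)+d[1]*np.sin(a)),1e3*(-d[0]*np.sin(a)+d[1]*np.cos(a))],1)
f=lambda p:((p[0]+.5)/8-.5+255,(p[1]+.5)/8-.5+135)
for p in [(298,110),(400,127),(498,140)]:print('pack front top',rec(onz(ct,*f(p),.078)))
for p in [(180,108),(400,162),(622,208)]:print('rec front top',rec(onz(ct,*f(p),.1)))
```

```text
pack front top [59.3 42.1]
pack front top [61.4  2.9]
pack front top [ 64.7 -34.5]
rec front top [44.  84.8]
rec front top [41.9  0.1]
rec front top [ 43.  -84.3]
```

Call:
{"api": "arm_command", "payload": {"slide": [[0, -0.0007, -0.0006], [0, -0.0007, -0.0006], [0.003, -0.0006, -0.001], [0.006, -0.0008, -0.002], [0.007, -0.0008, -0.0022], [0.007, -0.0008, -0.0022], [0.007, -0.0008, -0.0022], [0.007, -0.0008, -0.0022]], "angular": [[0.1, 0.2, 0], [0.1, 0.2, 0], [0.1, 0.4, 0], [0.1, 0.6, 0], [0.1, 0.7, 0], [0.1, 0.7, 0], [0.1, 0.7, 0], [0.1, 0.7, 0]], "hand": [0.01, 0.01, 0.01, 0.01, 0.01, 0.01, 0.01, 0.01]}}

```text
time: 22.25
tool_pos: [0.5053, 0.032, 0.0506]
tcp_rot: [3.116, -0.39, -0.002]
wrist_force: [-14.6, 4.0, -0.4]
width: 0.193
```

```bash
python3 gr.py -2 -8 62
```

```text
t 22.25 p [0.5053 0.032  0.0506] r [ 3.1161e+00 -3.9030e-01 -2.4000e-03] F [-14.56   3.97  -0.36] M [0.57 1.97 0.  ] w 0.1929963273439369 q [ 1.500e-02  1.490e-01  2.127e+00 -1.000e-03  8.680e-01  1.835e+00]
shift tool [-0.0002 -0.0011 -0.002 ] len 0.0023 turn [ 0.07  0.08 -0.18] yaw now -14.28
tip in rec [-1.8 -9.5 59.8] F rec [-15.08   0.3   -0.36]
```

Call:
{"api": "arm_command", "payload": {"slide": [[-0.003, -0.0003, -0.0005], [-0.003, -0.0003, -0.0005], [-0.002, -0.0003, -0.0005], [0, 0, 0], [0, 0, 0], [0, 0, 0], [0, 0, 0], [0, 0, 0]], "angular": [[0, 0, -0.05], [0, 0, -0.05], [0, 0, 0], [0, 0, 0], [0, 0, 0], [0, 0, 0], [0, 0, 0], [0, 0, 0]], "hand": [0.01, 0.01, 0.01, 0.01, 0.01, 0.01, 0.01, 0.01]}}

```text
time: 23.05
tool_pos: [0.5043, 0.0348, 0.0556]
tcp_rot: [-3.117, 0.387, -0.021]
wrist_force: [-0.1, 0.1, -1.8]
width: 0.189
```

```bash
python3 gr.py -2 -8 62
python3 - <<'E'
from h import *
snap('top','t8.png')
t=cv2.imread('pics/t8.png');a=cv2.resize(t[138:178,265:340],None,fx=10,fy=10,interpolation=cv2.INTER_CUBIC)
cv2.imwrite('pics/t8c.png',a)
E
```

```text
t 23.05 p [0.5043 0.0348 0.0556] r [-3.1173  0.3866 -0.0206] F [-0.14  0.13 -1.79] M [-0.06  0.05 -0.05] w 0.18910216051957945 q [ 2.100e-02  1.310e-01  2.136e+00 -2.000e-03  8.620e-01  1.839e+00]
shift tool [0.0014 0.0013 0.003 ] len 0.0036 turn [-0.11 -0.74 -0.04] yaw now -14.14
tip in rec [-3.6 -6.8 66.7] F rec [-0.17  0.09 -1.79]
```

View pics/t8c.png

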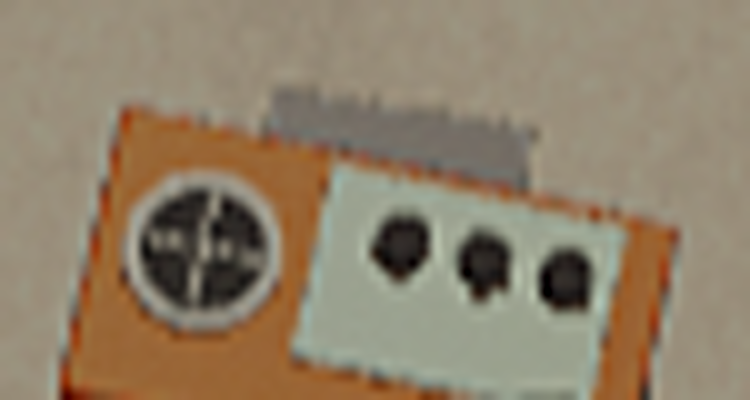

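Run:
```python
from gr import *
ct=bot.get_calibration('top')
def rec(X):
    d=X[:2]-o;return np.round([1e3*(d[0]*np.cos(a)+d[1]*np.sin(a)),1e3*(-d[0]*np.sin(a)+d[1]*np.cos(a))],1)
f=lambda p:((p[0]+.5)/10-.5+265,(p[1]+.5)/10-.5+138)
for p in [(278,87),(400,107),(538,130)]:print('pack front top',rec(onz(ct,*f(p),.078)))
for p in [(122,106),(400,174),(680,234)]:print('rec front top',rec(onz(ct,*f(p),.1)))
P=lambda x,y,z:np.array(f((0,0)))*0+proj(ct,[*W(x/1e3,y/1e3),z/1e3])
for x,y,z in [(70,40,78),(70,0,78),(70,-40,78),(45,85,100),(45,0,100),(45,-85,100)]:
    q=P(x,y,z);print((x,y,z),np.round((q-[265,138]+.5)*10-.5))
```

```text
pack front top [66.  41.9]
pack front top [68.1  4.4]
pack front top [ 70.3 -38. ]
rec front top [43.5 85.6]
rec front top [41.5  0.1]
rec front top [ 42.  -85.3]
(70, 40, 78) [287.  76.]
(70, 0, 78) [415. 104.]
(70, -40, 78) [544. 132.]
(45, 85, 100) [125. 102.]
(45, 0, 100) [403. 163.]
(45, -85, 100) [681. 224.]
```

Call:
{"api": "arm_command", "payload": {"slide": [[-0.001, 0.0004, 0.0008], [-0.002, 0.0004, 0.0008], [-0.003, 0.0003, 0.0006], [-0.004, 0, 0], [-0.004, 0, 0], [-0.004, 0, 0], [-0.003, 0, 0], [-0.002, 0, 0]], "angular": [[0, -0.2, 0], [0, -0.2, 0], [0, -0.1, 0], [0, 0, 0], [0, 0, 0], [0, 0, 0], [0, 0, 0], [0, 0, 0]], "hand": [0.01, 0.01, 0.01, 0.01, 0.01, 0.01, 0.01, 0.01]}}

```text
time: 23.9
tool_pos: [0.4792, 0.0397, 0.0526]
tcp_rot: [-3.116, 0.387, -0.004]
wrist_force: [-0.5, -0.0, -1.8]
width: 0.193
```

```bash
python3 gr.py -80 -9 62
```

```text
t 23.9 p [0.4792 0.0397 0.0526] r [-3.1162  0.3866 -0.004 ] F [-0.55 -0.02 -1.83] M [-0.02  0.06 -0.  ] w 0.19313472892980732 q [3.000e-02 9.800e-02 2.181e+00 1.000e-03 8.600e-01 1.847e+00]
shift tool [-0.051   0.001  -0.0001] len 0.051 turn [-0.1  -0.14 -0.04] yaw now -14.14
tip in rec [-29.   -8.1  62.3] F rec [-0.53 -0.15 -1.83]
```

Call:
{"api": "arm_command", "payload": {"slide": [[-0.004, 0, 0], [-0.006, 0, 0], [-0.007, 0, 0], [-0.007, 0, 0], [-0.007, 0, 0], [-0.007, 0, 0], [-0.006, 0, 0], [-0.003, 0, 0]], "angular": [[0, 0, 0], [0, 0, 0], [0, 0, 0], [0, 0, 0], [0, 0, 0], [0, 0, 0], [0, 0, 0], [0, 0, 0]], "hand": [0.01, 0.01, 0.01, 0.01, 0.01, 0.01, 0.01, 0.01]}}

```text
time: 24.7
tool_pos: [0.4291, 0.0523, 0.0525]
tcp_rot: [-3.116, 0.386, -0.004]
wrist_force: [-0.3, 0.2, -2.1]
width: 0.197
```

```bash
python3 gr.py -80 -9 150
```

```text
t 24.7 p [0.4291 0.0523 0.0525] r [-3.1162  0.3863 -0.0039] F [-0.34  0.22 -2.1 ] M [ 0.06 -0.02 -0.02] w 0.19662721972262823 q [6.300e-02 7.000e-03 2.278e+00 1.000e-03 8.550e-01 1.879e+00]
shift tool [ 0.0009  0.0008 -0.0881] len 0.0881 turn [-0.1  -0.13 -0.03] yaw now -14.13
tip in rec [-80.7  -8.1  62.2] F rec [-0.39  0.13 -2.1 ]
```

Call:
{"api": "arm_command", "payload": {"slide": [[0, 0, -0.008], [0, 0, -0.014], [0, 0, -0.018], [0, 0, -0.018], [0, 0, -0.016], [0, 0, -0.01], [0, 0, -0.005], [0, 0, 0]], "angular": [[0, 0, 0], [0, 0, 0], [0, 0, 0], [0, 0, 0], [0, 0, 0], [0, 0, 0], [0, 0, 0], [0, 0, 0]], "hand": [0.01, 0.01, 0.01, 0.01, 0.01, 0.01, 0.01, 0.01]}}

```text
time: 25.5
tool_pos: [0.4296, 0.0522, 0.1481]
tcp_rot: [-3.116, 0.386, -0.008]
wrist_force: [-0.1, 0.4, -2.0]
width: 0.191
```

```bash
python3 go.py .478 .2799 .13 5.1
```

```text
t 25.5 p [0.4296 0.0522 0.1481] r [-3.116   0.3858 -0.0081] F [-0.12  0.37 -1.99] M [ 0.01 -0.03  0.05] w 0.19074334482455485 q [ 6.300e-02 -1.310e-01  2.199e+00  1.000e-03  1.068e+00  1.880e+00]
shift tool [-0.0087 -0.2326  0.0186] len 0.2335 turn [ -0.09  -0.3  -19.22] yaw now -14.12
```

Call:
{"api": "arm_command", "payload": {"slide": [[-0.001, -0.022, 0], [0.001, -0.032, 0], [0.003, -0.036, 0], [0.005, -0.036, 0], [0.006, -0.034, 0], [0.006, -0.026, 0], [0.005, -0.017, 0], [0.003, -0.007, 0]], "angular": [[0, 0, -2], [0, 0, -2.8], [0, 0, -3], [0, 0, -3], [0, 0, -3], [0, 0, -2.4], [0, 0, -1.5], [0, 0, -0.6]], "hand": [0.01, 0.01, 0.01, 0.01, 0.01, 0.01, 0.01, 0.01]}}

```text
time: 26.3
tool_pos: [0.4779, 0.2641, 0.1411]
tcp_rot: [3.135, 0.129, -0.006]
wrist_force: [-0.3, -0.9, -1.6]
width: 0.194
```

```bash
python3 go.py .478 .2799 .13 5.1
```

```text
t 26.3 p [0.4779 0.2641 0.1411] r [ 3.1352  0.1285 -0.0062] F [-0.27 -0.92 -1.57] M [-0.04  0.05  0.06] w 0.19440125622128476 q [ 0.46   0.108  1.978 -0.002  1.061  1.95 ]
shift tool [ 0.0015 -0.0158  0.011 ] len 0.0193 turn [ 0.2   0.24 -0.41] yaw now 4.69
```

Call:
{"api": "arm_command", "payload": {"slide": [[0, -0.002, 0.002], [0, -0.002, 0.002], [0.0005, -0.002, 0.002], [0, -0.001, 0.001], [0, 0, 0], [0, 0, 0], [0, 0, 0], [0, 0, 0]], "angular": [[0.05, 0.05, -0.1], [0.05, 0.1, -0.1], [0, 0, 0], [0, 0, 0], [0, 0, 0], [0, 0, 0], [0, 0, 0], [0, 0, 0]], "hand": [0.01, 0.01, 0.01, 0.01, 0.01, 0.01, 0.01, 0.01]}}

```text
time: 27.1
tool_pos: [0.4766, 0.2672, 0.1321]
tcp_rot: [3.134, 0.127, -0.007]
wrist_force: [-0.2, 0.6, -2.1]
width: 0.195
```

```bash
python3 go.py .478 .2799 .0356 5.1
```

```text
t 27.1 p [0.4766 0.2672 0.1321] r [ 3.1341  0.1273 -0.0069] F [-0.19  0.65 -2.09] M [0.05 0.02 0.02] w 0.19465501565035356 q [ 0.467  0.119  1.984 -0.003  1.045  1.958]
shift tool [ 0.0029 -0.013   0.0964] len 0.0973 turn [ 0.27  0.26 -0.45] yaw now 4.65
```

Call:
{"api": "arm_command", "payload": {"slide": [[0.001, -0.003, 0.006], [0.001, -0.004, 0.012], [0.0005, -0.003, 0.014], [0, -0.002, 0.012], [0, -0.001, 0.008], [0, 0, 0.004], [0, 0, 0.001], [0, 0, 0]], "angular": [[0.1, 0.1, -0.15], [0.1, 0.1, -0.15], [0.05, 0.05, -0.1], [0, 0, 0], [0, 0, 0], [0, 0, 0], [0, 0, 0], [0, 0, 0]], "hand": [0.01, 0.01, 0.01, 0.01, 0.01, 0.01, 0.01, 0.01]}}

```text
time: 27.9
tool_pos: [0.4767, 0.2811, 0.068]
tcp_rot: [3.137, 0.14, -0.005]
wrist_force: [0.4, -0.1, -1.6]
width: 0.196
```

```bash
python3 go.py .478 .2799 .0356 5.1
```

```text
t 27.9 p [0.4767 0.2811 0.068 ] r [ 3.137   0.1402 -0.0048] F [ 0.36 -0.13 -1.61] M [-0.04 -0.02  0.  ] w 0.19627830940684396 q [0.488 0.207 2.017 0.    0.921 1.969]
shift tool [0.0013 0.0013 0.0324] len 0.0324 turn [0.07 0.18 0.02] yaw now 5.12
```

Call:
{"api": "arm_command", "payload": {"slide": [[0.0005, 0.0005, 0.003], [0.0005, 0.0003, 0.006], [0, 0, 0.007], [0, 0, 0.006], [0, 0, 0.004], [0, 0, 0.002], [0, 0, 0], [0, 0, 0]], "angular": [[0, 0.1, 0], [0, 0.1, 0], [0, 0, 0], [0, 0, 0], [0, 0, 0], [0, 0, 0], [0, 0, 0], [0, 0, 0]], "hand": [0.01, 0.01, 0.01, 0.01, 0.01, 0.01, 0.01, 0.01]}}

```text
time: 28.7
tool_pos: [0.4791, 0.2805, 0.0389]
tcp_rot: [3.138, 0.139, 0.005]
wrist_force: [0.2, 0.3, -2.4]
width: 0.194
```

Run:
```python
from go import *
go(.478,.2799,.0356,5.1);snap('wrist','w9.png')
```

```text
t 28.7 p [0.4791 0.2805 0.0389] r [3.1383 0.1394 0.0051] F [ 0.24  0.3  -2.41] M [-0.    0.02 -0.01] w 0.19351449857795652 q [ 4.860e-01  2.460e-01  2.034e+00 -2.000e-03  8.590e-01  1.969e+00]
shift tool [-0.0011  0.0005  0.0033] len 0.0035 turn [ 0.02 -0.19 -0.01] yaw now 5.09
```

View pics/w9.png

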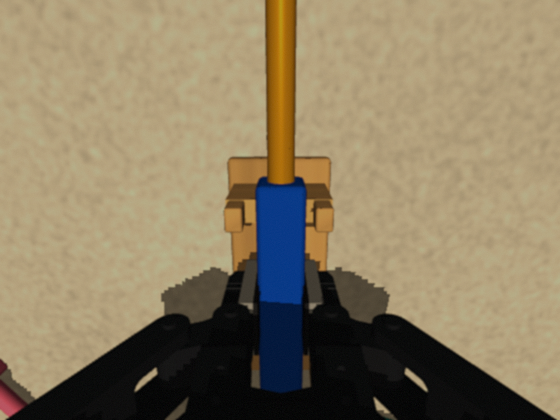

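Call:
{"api": "arm_command", "payload": {"slide": [[-0.0005, 0, 0.001], [-0.0005, 0, 0.001], [0, 0, 0.0008], [0, 0, 0.0005], [0, 0, 0.0003], [0, 0, 0], [0, 0, 0], [0, 0, 0]], "angular": [[0, -0.1, 0], [0, -0.1, 0], [0, 0, 0], [0, 0, 0], [0, 0, 0], [0, 0, 0], [0, 0, 0], [0, 0, 0]], "hand": [0.01, 0.01, 0.01, 0.01, 0.01, 0.01, 0.01, 0.01]}}

```text
time: 29.55
tool_pos: [0.4787, 0.2809, 0.0359]
tcp_rot: [-3.138, -0.14, -0.002]
wrist_force: [0.0, 0.4, -1.7]
width: 0.191
```

```bash
python3 go.py .478 .2799 .0356 5.1
```

```text
t 29.55 p [0.4787 0.2809 0.0359] r [-3.138e+00 -1.396e-01 -1.700e-03] F [ 0.02  0.43 -1.68] M [-0.03  0.02 -0.03] w 0.190816925158214 q [ 0.486  0.251  2.034 -0.     0.855  1.968]
shift tool [-0.0007  0.0009  0.0003] len 0.0012 turn [-0.02 -0.06 -0.01] yaw now 5.09
```

Call:
{"api": "arm_command", "payload": {"slide": [[0, 0, 0.0005], [0, 0, 0], [0, 0, 0], [0, 0, 0], [0, 0, 0], [0, 0, 0], [0, 0, 0], [0, 0, 0]], "angular": [[0, 0, 0], [0, 0, 0], [0, 0, 0], [0, 0, 0], [0, 0, 0], [0, 0, 0], [0, 0, 0], [0, 0, 0]], "hand": [0.017, 0.02, 0.025, 0.03, 0.04, 0.05, 0.06, 0.06], "squeeze": 20}}

```text
time: 30.35
tool_pos: [0.4798, 0.2815, 0.0366]
tcp_rot: [-3.137, -0.14, -0.006]
wrist_force: [0.3, 1.0, 0.7]
width: 0.702
```

Run:
```python
from go import *
go(.478,.2799,.2,5.1);snap('wrist','w10.png')
```

```text
t 30.35 p [0.4798 0.2815 0.0366] r [-3.1369 -0.1396 -0.0055] F [0.25 0.99 0.68] M [0.05 0.02 0.03] w 0.7021862032285682 q [ 0.486  0.251  2.033 -0.     0.854  1.968]
shift tool [-0.0014  0.0012 -0.1634] len 0.1634 turn [-0.08 -0.21 -0.  ] yaw now 5.1
```

View pics/w10.png

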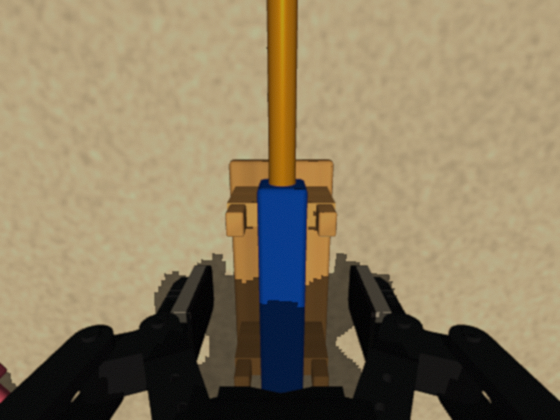

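The rod is released in the cradle. Moving straight up now.

Call:
{"api": "arm_command", "payload": {"slide": [[0, 0, -0.006], [0, 0, -0.014], [0, 0, -0.022], [0, 0, -0.03], [0, 0, -0.034], [0, 0, -0.025], [0, 0, -0.012], [0, 0, -0.004]], "angular": [[0, 0, 0], [0, 0, 0], [0, 0, 0], [0, 0, 0], [0, 0, 0], [0, 0, 0], [0, 0, 0], [0, 0, 0]], "hand": [0.06, 0.06, 0.06, 0.06, 0.06, 0.06, 0.06, 0.06]}}

```text
time: 31.2
tool_pos: [0.4789, 0.281, 0.1945]
tcp_rot: [-3.136, -0.14, -0.007]
wrist_force: [0.4, -0.3, -0.1]
width: 0.703
```

Run:
```python
from h import *
st();snap('wrist','w11.png');snap('top','t11.png');snap('side','s11.png')
t=cv2.imread('pics/t11.png');cv2.imwrite('pics/t11c.png',cv2.resize(t[135:205,260:345],None,fx=9,fy=8,interpolation=cv2.INTER_CUBIC))
```

```text
t 31.2 p [0.4789 0.281  0.1945] r [-3.1365 -0.1396 -0.0069] F [ 0.42 -0.27 -0.05] M [-0.01 -0.    0.04] w 0.7026595034939317 q [ 0.486  0.068  1.915 -0.     1.153  1.968]
```

View pics/w11.png

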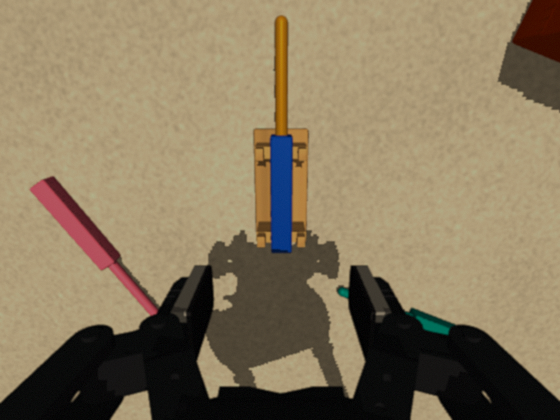

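View pics/t11c.png

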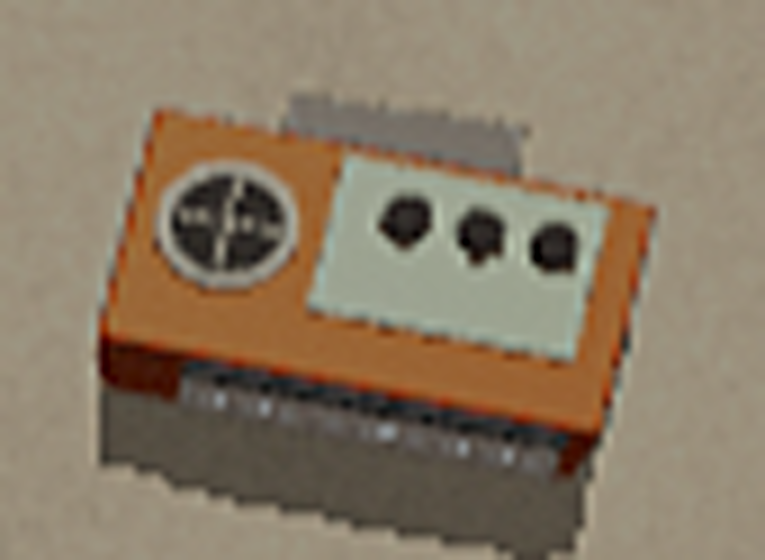

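View pics/s11.png

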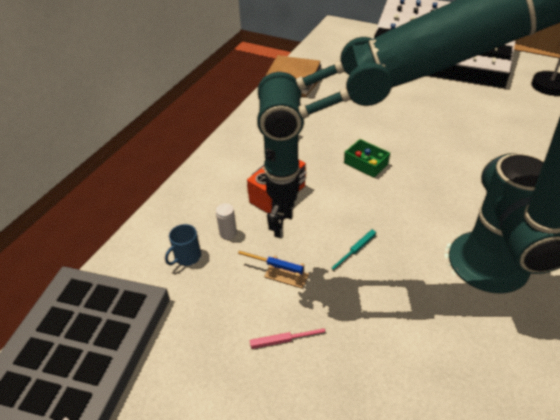

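View pics/t11.png

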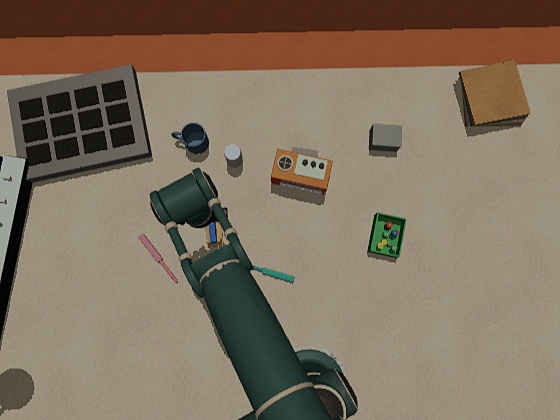

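```bash
python3 go.py .6216 .0114 .21 -14.1
```

```text
t 31.35 p [0.4777 0.2803 0.1915] r [-3.1383e+00 -1.3960e-01 -8.0000e-04] F [-0.09  0.51 -0.26] M [ 0.01 -0.03 -0.01] w 0.7003405945517326 q [ 0.486  0.071  1.918 -0.     1.152  1.968]
shift tool [ 0.1195  0.2807 -0.0184] len 0.3056 turn [-1.000e-02 -3.000e-02  1.919e+01] yaw now 5.09
```

Call:
{"api": "arm_command", "payload": {"slide": [[0.012, 0.027, -0.006], [0.018, 0.038, -0.006], [0.023, 0.041, -0.004], [0.026, 0.04, 0], [0.029, 0.038, 0], [0.025, 0.03, 0], [0.018, 0.02, 0], [0.01, 0.011, 0]], "angular": [[0, 0, 2], [0, 0, 3], [0, 0, 3], [0, 0, 3], [0, 0, 3], [0, 0, 2.5], [0, 0, 1.5], [0, 0, 0.5]], "hand": [0.06, 0.06, 0.06, 0.06, 0.06, 0.06, 0.06, 0.06]}}

```text
time: 32.15
tool_pos: [0.6187, 0.0158, 0.1882]
tcp_rot: [3.112, -0.376, -0.044]
wrist_force: [-0.6, -0.1, 1.0]
width: 0.701
```

Run:
```python
from go import *
import pickle
go(.6216,.0114,.21,-14.1);c=bot.get_calibration('wrist');snap('wrist','w12.png');pickle.dump(c,open('c12.pkl','wb'))
```

```text
t 32.15 p [0.6187 0.0158 0.1882] r [ 3.1115 -0.3764 -0.0436] F [-0.57 -0.11  1.01] M [ 0.   -0.02  0.03] w 0.7009312854000144 q [-0.013  0.213  1.763 -0.004  1.194  1.801]
shift tool [ 0.0033  0.0038 -0.0218] len 0.0224 turn [0.6  1.53 0.3 ] yaw now -13.8
```

View pics/w12.png

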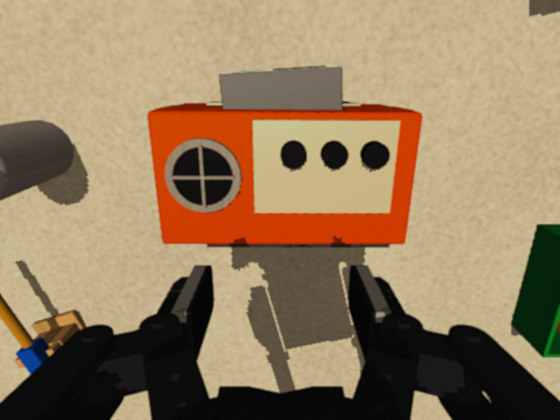

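Run:
```python
import cv2
t=cv2.imread('pics/w12.png');cv2.imwrite('pics/w12c.png',cv2.resize(t[55:130,140:430],None,fx=2.7,fy=7,interpolation=cv2.INTER_CUBIC))
```

```text
(no output)
```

View pics/w12c.png

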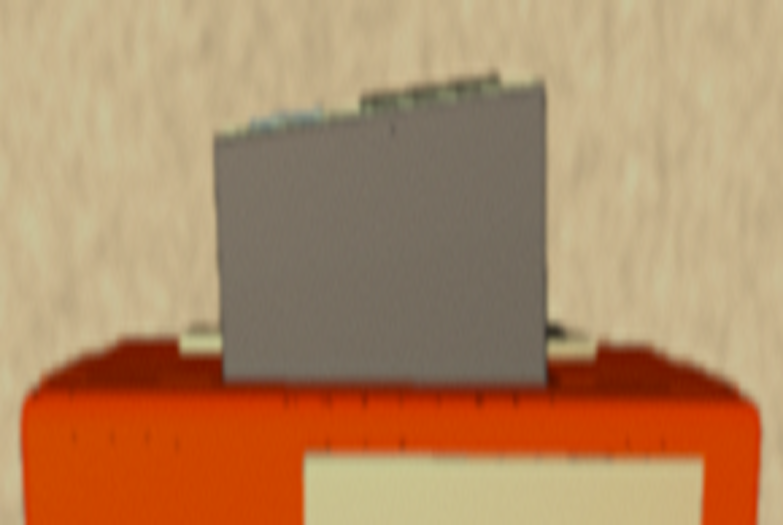

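Run:
```python
from gr import *
import pickle
c=pickle.load(open('c12.pkl','rb'))
def rec(X):
    d=X[:2]-o;return np.round([1e3*(d[0]*np.cos(a)+d[1]*np.sin(a)),1e3*(-d[0]*np.sin(a)+d[1]*np.cos(a))],1)
f=lambda p:((p[0]+.5)/2.7-.5+140,(p[1]+.5)/7-.5+55)
for n,p,z in [('packFL',(216,136),.078),('packFR',(544,87),.078),('jL',(225,382),.078),('jR',(546,382),.078),('recFL',(25,400),.1),('recFR',(755,405),.1)]:print(n,rec(onz(c,*f(p),z)))
```

```text
packFL [65.3 41.6]
packFR [ 69.9 -36.4]
jL [43.5 40.6]
jR [ 43.8 -38.5]
recFL [43.3 82.1]
recFR [ 43.5 -81.9]
```

Run:
```python
from h import *
st();print(bot.finish_job())
```

```text
t 32.2 p [0.6192 0.0144 0.1879] r [ 3.1101 -0.3768 -0.0432] F [ 1.55 -1.16 -0.5 ] M [-0.08 -0.06  0.  ] w 0.7042776540155719 q [-0.014  0.214  1.762 -0.006  1.194  1.8  ]
the job is handed in; nothing more can be done
None
```

The battery pack now stands about 24 mm proud of the recorder's front, and the rod is back in its cradle. I handed the job in at 32 s of the 72 s allowed.

- **Finding the hole:** the rod tip went in at the first place I tried, about 8 mm to the robot's right of the groove's middle. I had picked that spot from how the guard plate looked shifted in the pictures, so I didn't need to slide along the groove to search.
- **Pushing:** the tip met the pack about 19 mm past the plate's outer face. The pack slid under roughly 12–16 N, and the rod did not slip in the gripper.
- **How far out the pack stands:** the last close picture gave about 24 mm at the centre. The tip position gave 25 mm and the overhead camera 23–26 mm, so these agree within camera accuracy.
- **Pack slightly skewed:** it sits turned by about 3° in the bay, about 22 mm out on one side and 26 mm on the other, because the hole is off centre.
- **Rod:** the wrist picture taken after release shows it seated centrally between the cradle's cheeks.
- **Other things on the bench:** by eye, the mug, can, meter, bin and look-alike rods are where they were in the first pictures.
- **Robot:** the gripper was well clear above the recorder, touching nothing, when I handed in.

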